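Strip an oscillating multi-tool and pack its parts away

TASK

The upturned multi-tool in the bench cradle is to be put away: for safety first pull its battery pack straight out of the socket, then unscrew the blade clamp knob all the way to its stop - it has a left-hand thread, so it loosens clockwise - and only then lift the blade off its locating pins and draw it out sideways from under the knob. Put the pack, the blade and every one of the tool's accessories that lie on the bench into the grey tray, and leave them lying there, without disturbing the other things on the bench.

Things in the scene. Friction and masses are not known exactly. Their poses are not given: they have to be found in the camera images.
- machine: Cordless oscillating multi-tool, grey, fixed upside down in a steel cradle on the bench (base plate 100 x 360 mm, 12 mm thick). Origin on the bench, z up; its y runs along the tool from the battery socket (-y end) to the gear head (+y end). Barrel 58 mm across, its top 99 mm above the bench. It does not move, but stands differently at each start.
- spindle (a point): On the vertical spindle axis, at the top of the round clamp flange (52 mm across, 107 mm above the bench) on which the blade hub lies; axes as the machine's. A 10 mm stud stands here in the blade's U-slot. Two locating pins, 5 mm across and 4.5 mm tall, stand on the flange in front of the ears of the hub: the blade must be lifted over them to come out.
- knob (a joint): Angle of the clamp knob, rad: 0 tight, 4.0 fully slack (stop); starts at 0 to 0.3. It GROWS as the knob is turned CLOCKWISE seen from above (left-hand thread); the other way soon meets a stop. Friction about 0.15 N m; it stays where it is left. Knob and washer rise 2.5 mm per rad, 10 mm in all, and stay captive on the stud. Tight, the washer is 0.6 mm above the blade hub.
- knob_bar (a point): Centre of the black grip bar of the clamp knob, on the spindle axis. The bar is 40 mm long (along the point's x), 14 mm wide (along its y) and 28 mm tall (14 mm above and below the point), standing on a round foot of 28 mm; it turns and rises with the knob, and z stays up.
- socket (a point): Where the pack's origin lies when plugged in (47 mm above the bench); axes as the machine's. The pack comes out straight along the machine's -y; a sprung roller catch holds it (about 12 N to pull free over the first 7 mm); after 45 mm it is clear of the socket. It slides on a 40 mm wide rest, 75 mm long, at this height.
- pack: Black battery pack, 0.25 kg: box 44 (x) x 60 (y) x 46 mm (z), origin at the centre of its underside, with a 26 x 36 x 18 mm plug tongue standing out on its +y face (y from 30 to 66 mm, mid-height). Plugged in at the start with its axes along the machine's.
- blade: Steel saw blade, 70 g. Origin on the hub's underside at the spindle axis; mounted, axes as the machine's, pointing to -x. Hub: x -28 to 14 mm, 31 mm wide (46 over the ears at its tail), 4 thick, U-slot open to +x. Then it steps up: cutting part x -28 to -95, 32 wide, 4 thick, underside 12 mm above the hub's, free air below. Removal (knob slack): lift 7 mm, draw 45 mm along -x.
- pad: Round black rubber sanding pad, 56 mm across and 10 mm thick, with a hub 28 mm across to 18 mm height. Origin at the centre of its underside, z up. May be absent.
- collar: Grey plastic dust collar (ring), 50 mm outside, 36 mm inside, 20 mm high. Origin at the centre of its underside, z up. May be absent.
- stop: Aluminium depth-stop bracket, an L: foot 60 (x) x 24 (y) x 8 mm, with an upright 8 mm thick at its -x end, 24 mm wide, to 32 mm height. Origin at the centre of the foot's underside. May be absent.
- handle: Black rubber side handle lying down: 90 (x) x 30 (y) x 30 mm (z), rounded edges, with a 10 mm steel stud 20 mm long at its +x end. Origin at the centre of its underside. May be absent.
- finger: Sanding finger, grey plastic: 75 (x) x 22 (y) x 14 mm, with a steel lug 22 x 22 mm, to 22 mm height, at its +x end. Origin at the centre of its underside. May be absent.
- tray: Open grey plastic tray, fixed: 240 (x) x 310 mm (y) outside, 40 mm high, walls and floor 5 mm thick. Origin at the centre of its underside on the bench.
- screwdriver: A screwdriver lying behind the machine: not part of the job, leave alone. Origin at the middle of its underside.
- wrench: A steel spanner lying left of the machine: not part of the job, leave alone. Origin at the middle of its underside.
- tape: Round black tape measure, 68 mm across, behind the machine: not part of the job, leave alone. Origin at the middle of its underside.
- spray: Spray can, 170 mm tall, beyond the tray: not part of the job, leave alone. Origin at the middle of its underside.
- glue: Glue bottle, 150 mm tall, behind the machine: not part of the job, leave alone. Origin at the middle of its underside.
- jar: Glass jar with steel lid, 80 mm tall, beyond the tray: not part of the job, leave alone. Origin at the middle of its underside.
- offcut: Wooden offcut 110 x 60 x 38 mm, left of the machine: not part of the job, leave alone. Origin at the middle of its underside.
Things that resemble listed ones, but are neither listed nor needed, are in the scene too. What is shaped like the blade but blue or purple is not meant. Of the things that look like the stop, the smaller one is meant.

How it is judged:
On the way, in this order (a step that is already met when the one before it is completed fails the run):
1. battery pack pulled wholly out of the socket (distance between pack and socket above 0.045 m), for 0.1 s.
2. knob turned clockwise to its stop (value of joint knob above 3.6 rad), for 0.1 s.
3. blade drawn off the spindle (distance between blade and spindle above 0.045 m), for 0.1 s.
At the end, for the whole second after the job is handed in: The pack, the blade and every accessory present (pad, collar, stop, handle, finger) lie at rest inside the tray (origins inside its walls, less than 60 mm above the bench), and the knob is fully slack (over 3.6 rad) (x of pack in the frame of tray between -0.115 and 0.115 m and y of pack in the frame of tray between -0.15 and 0.15 m and z of pack in the frame of tray between -0.005 and 0.06 m and linear speed of each of pack, blade, pad, collar, stop, handle, finger below 0.03 m/s and x of blade in the frame of tray between -0.115 and 0.115 m and y of blade in the frame of tray between -0.15 and 0.15 m and z of blade in the frame of tray between -0.005 and 0.06 m and x of pad in the frame of tray between -0.115 and 0.115 m and y of pad in the frame of tray between -0.15 and 0.15 m and z of pad in the frame of tray between -0.005 and 0.06 m and x of collar in the frame of tray between -0.115 and 0.115 m and y of collar in the frame of tray between -0.15 and 0.15 m and z of collar in the frame of tray between -0.005 and 0.06 m and x of stop in the frame of tray between -0.115 and 0.115 m and y of stop in the frame of tray between -0.15 and 0.15 m and z of stop in the frame of tray between -0.005 and 0.06 m and x of handle in the frame of tray between -0.115 and 0.115 m and y of handle in the frame of tray between -0.15 and 0.15 m and z of handle in the frame of tray between -0.005 and 0.06 m and x of finger in the frame of tray between -0.115 and 0.115 m and y of finger in the frame of tray between -0.15 and 0.15 m and z of finger in the frame of tray between -0.005 and 0.06 m and value of joint knob above 3.6 rad); the robot touches nothing.
It fails at once if another thing on the bench is pushed more than 4 cm from its place (distance of any of screwdriver, wrench, tape, spray, glue, jar, offcut from where it was at the start of the episode above 0.04 m).
Of pad, collar, stop, handle, finger only 2 to 4 are there at a start; the rules pass over those that are not, and their reading is None.
At some moment in a run one of pad, collar, stop, handle, finger may be knocked a few centimetres aside while the robot is not near it.
Once in a run the grip may slacken for a moment while it holds something.
It also fails if it takes over 210 s, if anything falls off the work surface, if the arm or the gripper's body presses on something with over 40 N, if the wrist force passes 120 N, or if a joint passes its speed limit or range.

ROBOT

A 6-joint arm with a two-finger parallel gripper is mounted at the origin on the work surface. World frame = base frame: x ahead of the robot, y to its left, z up, the work surface at z = 0. Lengths are in m, angles in rad, forces in N, time in s.
With the tool pointing down it reaches from about 0.35 to 0.85 m from the base axis. Payload 8.1 kg.
Tool frame: the origin (TCP) lies at the centre of the arm's flange, where the gripper is bolted on; the fingertips stand 186 mm ahead of it and the grasp point (between the pads) lies 167 mm ahead of it; z points along the fingers, y is the line along which they close (so a half turn about z gives the same grasp; the last joint's range is limited). The gripper opens to 93 mm and grips with 3 to 60 N. Pads are 15 mm wide; open, the fingers measure 128 mm over their backs; the gripper's body (75 mm by 188 mm) begins 65 mm behind the grasp point.
Start: joints at [-1.321, 0.13, 1.488, -0, 1.523, -0.085], TCP at [0.197, -0.567, 0.405] pointing down, gripper open.
Joint ranges: [-2.96, 2.96], [-0.89, 2.26], [0.02, 2.5], [-1.34, 4.48], [0, 2.73], [-2.66, 2.66]. Speed limits (rad/s): [2.39, 2.39, 2.79, 3.14, 3.14, 3.14].

INTERFACE

Orientations are given as a rotation vector (axis times angle).
In Python, from plant import robot gives the robot as it stands.
- The arm moves only by the tool apply_moves, never from a script. Its argument "series" is a list of rows, each a list of 2 entries, a list of its own where there are three numbers: the shift along the tool's x, y, z in mm, then the turn, a rotation vector about the tool's x, y, z in rad. A call has 1 to 12 rows; each row shifts and turns the commanded pose from where the row before left it, along the tool's axes as they then stand; what a row does not reach is not made up. A row lasts 1/12 s, in which the tool goes at most 41.7 mm and 7.16 degrees, less where a joint would pass 70% of its speed; a pose out of reach is approached as far as the arm can. A call is refused whole if a number of a shift passes 41.7 or a number of a turn 0.125, either way. A call with a gripper value outside its range is refused whole. "claw" is the opening, from 0 (shut) to 1 (fully open), set as the call begins (left out, the last holds). The fingers move at their own pace and stop on an object; "newtons" is the grip in N (left out, the last holds). Time passes only in rows, so rows that do not move let the fingers close. It gives the time, the measured TCP pose, the force, the opening and the grip force at its end, in the units of the state.
- robot.read_state(): the state, without advancing time (a new reading comes with each control period).
- robot.read_camera(name): name is "side" or "top"; returns (picture, depth): 420x560x3 uint8, blue, green, red; 420x560 float32, m along the optical axis (not along the pixel's ray), 0 where there is no reading.
- robot.calibration(name): a dict with "fx", "fy", "cx", "cy" (pixels), "extrinsics" (4x4, takes a point from world to camera coordinates). Camera axes: x right, y down, z forward; pixel columns grow to the right and rows downward; lengths in m; the calibration is good to about 2 mm. A picture is of the moment at which its call begins. calibration takes no time and is no camera call.
- robot.close_job(): hands the job in; it is judged then, once.
The state is a dict: "t": time; "q": joint angles; "dq": joint speeds; "joint_torque": joint torques, N m; "tool_pos": TCP position; "orientation": TCP orientation; "force": force on the tool from outside, world axes, zero at the start; "wrist_torque": the same for the moment, N m; "opening": finger opening in m; "gripper_force": force on a finger pad.
Only numpy, scipy, OpenCV 4.12 (cv2) and the standard library are available. Lean on these libraries where they do the work, as an engineer would, in place of code of your own. Each camera call takes 0.05 s, during which the arm holds its last target. There are 200 camera calls.

## Working session

There is one attempt and no reset: what is moved stays moved. The work goes in short steps, Python scripts to look and compute and a tool call to move; the robot and the scene stay as the last step left them, time stands still between calls to the robot, and variables do not carry over. Pictures are saved under pics/ and viewed, at most 14 in all, crops included, and the job is handed in when it is done.

Besides the shell and the picture viewer there is one more tool, called after "Call:" by a JSON object that holds its "method" and its "body", one argument or row to a line. apply_moves: Moves the arm, as the interface text tells. Its arguments: {"type":"object","properties":{"series":{"type":"array"},"claw":{"type":"number"},"newtons":{"type":"number"}},"required":["series"]}

```bash
ls; mkdir -p pics
cat > h.py <<'E'
import numpy as np, cv2
from plant import robot
def shot(n,tag):
    p,d=robot.read_camera(n); cv2.imwrite(f'pics/{tag}.png',p); np.save(f'pics/{tag}.npy',d); return p,d
def world(n,d):
    c=robot.calibration(n); E=np.array(c['extrinsics']); v,u=np.mgrid[:420,:560]
    P=np.stack([(u-c['cx'])/c['fx']*d,(v-c['cy'])/c['fy']*d,d],-1)
    return (P-E[:3,3])@E[:3,:3]
E
python3 - <<'E'
from h import *
print(robot.read_state())
for n in('top','side'):
    shot(n,n+'0'); c=robot.calibration(n);print(n,c); E=np.array(c['extrinsics']);print(-E[:3,:3].T@E[:3,3])
E
```

```text
pics
{'t': 0.0, 'q': array([-1.32142258e+00,  1.31153124e-01,  1.48928572e+00, -2.34298925e-05,
        1.52296481e+00, -8.53890326e-02]), 'dq': array([ 0.0003347 , -0.00223993, -0.00029321, -0.00054953, -0.00064214,
        0.00028905]), 'joint_torque': array([-9.65922118e-04, -5.59850299e+01, -4.91752017e+01,  7.65604503e-02,
        3.58044798e-02, -1.82533568e-04]), 'tool_pos': array([ 0.19709414, -0.56646503,  0.40368839]), 'orientation': array([-3.09590894e+00, -5.23093581e-01,  2.69464503e-04]), 'force': array([-0.31805108, -0.1099518 ,  0.40326351]), 'wrist_torque': array([ 0.02889957, -0.07776029,  0.01680972]), 'gripper_force': 0.0, 'opening': 0.09283296549628846}
top {'fx': 389.7873072033545, 'fy': 389.7873072033545, 'cx': 275.320945578202, 'cy': 210.30148532763852, 'extrinsics': array([[-0.0206691 , -0.99971784, -0.01170566,  0.08244196],
       [-0.99497784,  0.0217152 , -0.09771156,  0.53113958],
       [ 0.09793818,  0.00962727, -0.99514593,  1.21460238],
       [ 0.        ,  0.        ,  0.        ,  1.        ]])}
[0.41122017 0.0591916  1.26157014]
side {'fx': 456.39224544996966, 'fy': 456.39224544996966, 'cx': 283.04555907003476, 'cy': 216.02007641262273, 'extrinsics': array([[-0.99365989, -0.11205553, -0.00914269,  0.52484951],
       [-0.08060412,  0.76672697, -0.63689303,  0.04203507],
       [ 0.07837734, -0.63211812, -0.77089797,  1.21938104],
       [ 0.        ,  0.        ,  0.        ,  1.        ]])}
[0.42933827 0.79737571 0.97158875]
```

View pics/top0.png

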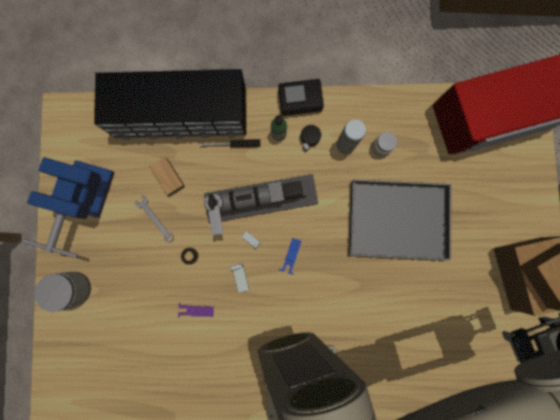

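View pics/side0.png

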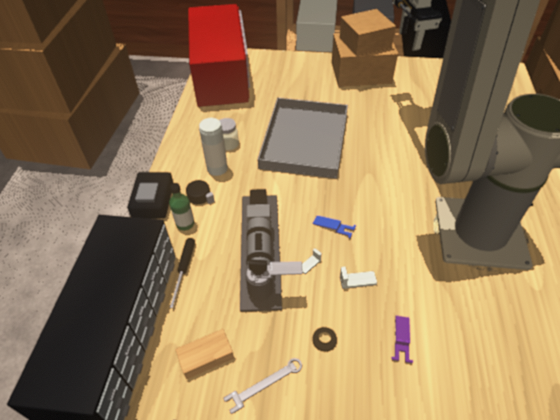

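Run:
```python
from h import *
t=cv2.imread('pics/top0.png');s=cv2.imread('pics/side0.png')
a=cv2.resize(t[165:325,135:335],(800,600)[:2] and (750,600),interpolation=cv2.INTER_CUBIC)
cv2.imwrite('pics/c1.png',a)
b=cv2.resize(s[180:380,220:420],(600,600),interpolation=cv2.INTER_CUBIC);cv2.imwrite('pics/c2.png',b)
for n,pts in(('top',[(189,250),(189,256),(181,256),(250,240),(245,235),(257,245),(240,277),(236,266),(243,289),(214,200),(215,220),(216,232),(290,190),(270,193),(400,220),(352,184),(448,184),(448,258),(352,256),(291,250),(167,177),(311,135)]),('side',[(325,339),(318,338),(312,262),(318,256),(306,268),(345,278),(365,280),(285,268),(257,268),(258,200)])):
    d=np.load(f'pics/{n}0.npy');W=world(n,d)
    for u,v in pts: print(n,u,v,W[v,u].round(3))
```

```text
top 189 250 [0.413 0.35  0.011]
top 189 256 [0.394 0.351 0.005]
top 181 256 [0.394 0.375 0.015]
top 250 240 [0.441 0.155 0.006]
top 245 235 [0.457 0.171 0.003]
top 257 245 [0.411 0.059 1.262]
top 240 277 [0.324 0.187 0.014]
top 236 266 [0.36  0.196 0.046]
top 243 289 [0.287 0.178 0.013]
top 214 200 [0.557 0.249 0.129]
top 215 220 [0.498 0.247 0.125]
top 216 232 [0.463 0.245 0.124]
top 290 190 [0.587 0.025 0.093]
top 270 193 [0.578 0.085 0.101]
top 400 220 [ 0.495 -0.33   0.003]
top 352 184 [ 0.612 -0.176  0.028]
top 448 184 [ 0.602 -0.473  0.045]
top 448 258 [ 0.371 -0.465  0.03 ]
top 352 256 [ 0.383 -0.171  0.004]
top 291 250 [0.406 0.024 0.011]
top 167 177 [0.646 0.414 0.038]
top 311 135 [ 0.772 -0.049  0.038]
side 325 339 [ 0.394  0.348 -0.001]
side 318 338 [0.41  0.352 0.009]
side 312 262 [0.438 0.148 0.006]
side 318 256 [0.424 0.138 0.02 ]
side 306 268 [0.451 0.169 0.008]
side 345 278 [0.356 0.21  0.043]
side 365 280 [0.305 0.19  0.01 ]
side 285 268 [0.495 0.248 0.121]
side 257 268 [0.554 0.263 0.134]
side 258 200 [0.589 0.029 0.091]
```

View pics/c1.png

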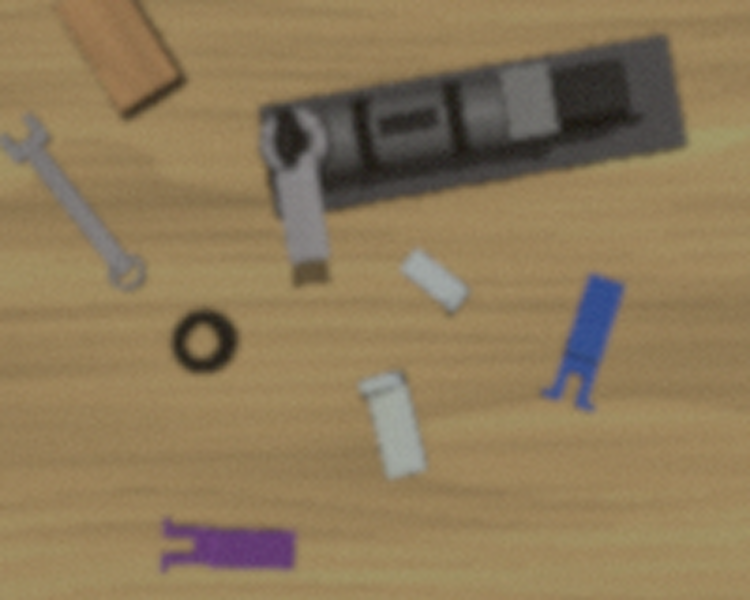

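View pics/c2.png

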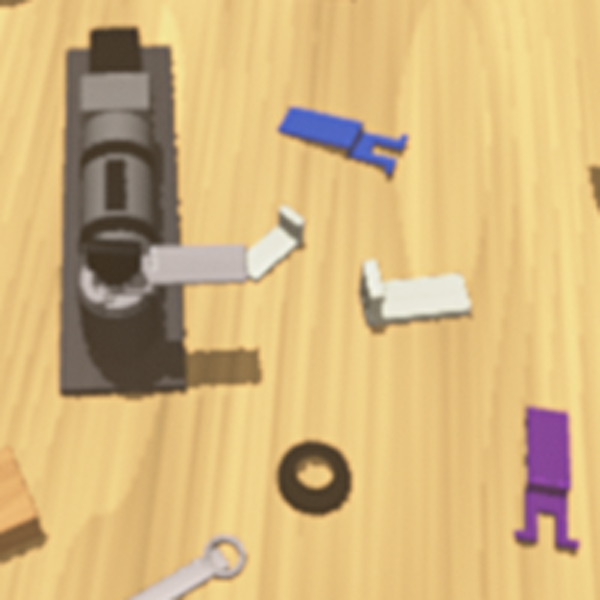

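Top view: pack at (290,190), knob at (213,203), blade running to (216,232), and ring/collar at (189,256), the only ring. There are two L brackets: the small one at (250,240) is the stop, the large one at (240,277) is a decoy. Blue (291,250) and purple (197,311) are also decoys. Next I'll measure precisely.

```bash
cat >> h.py <<'E'
def clouds(tag):
    return {n:world(n,np.load(f'pics/{n}{tag}.npy')).reshape(-1,3) for n in('top','side')}
def rect(P):
    r=cv2.minAreaRect((P[:,:2]*1000).astype(np.float32)); return [np.round(x,1) for x in r], len(P), np.percentile(P[:,2]*1000,[5,50,95]).round(1)
def box(P,x0,x1,y0,y1,z0,z1):
    return P[(P[:,0]>x0)&(P[:,0]<x1)&(P[:,1]>y0)&(P[:,1]<y1)&(P[:,2]>z0)&(P[:,2]<z1)]
E
python3 - <<'E'
from h import *
C=clouds('0')
B=dict(plate=(.45,.7,-.05,.33,.007,.018),packtop=(.55,.65,-.02,.045,.085,.1),blade=(.44,.525,.2,.3,.11,.14),bar=(.52,.6,.22,.3,.133,.19),barrel=(.5,.65,.05,.2,.094,.11),hub=(.5,.6,.22,.3,.104,.132),
 ring=(.35,.44,.3,.4,.012,.03),stop=(.40,.48,.11,.2,.005,.05),up=(.40,.48,.11,.2,.018,.05),big=(.26,.38,.15,.23,.006,.06),bigup=(.26,.38,.15,.23,.025,.06),trayrim=(.33,.65,-.5,-.14,.034,.05))
for k,b in B.items():
    for n in C: 
        P=box(C[n],*b)
        if len(P)>4: print(k,n,*rect(P))
# unexpected objects on bench
for n in C:
    d=C[n];m=((d[:,2]>.012)&(d[:,2]<.06)&(d[:,0]>-.2)&(d[:,0]<.9)&(abs(d[:,1])<.9)).reshape(420,560).astype(np.uint8)
    k,l,s,c=cv2.connectedComponentsWithStats(m)
    for i in range(1,k):
        if s[i,4]>25: print(n,s[i],C[n][l.ravel()==i].mean(0).round(3))
E
```

```text
plate top [array([572.4, 139.3]), array([375.9, 245.3]), np.float64(88.8)] 1352 [ 8.2 12.4 16.6]
plate side [array([540.3, 116.1]), array([168.5, 358.3]), np.float64(8.8)] 1796 [ 7.9 10.6 13.6]
packtop top [array([590.5,  17.7]), array([44.3, 58. ]), np.float64(8.4)] 265 [89.7 93.4 97.1]
packtop side [array([590.7,  17.7]), array([42.4, 56.6]), np.float64(9.1)] 257 [88.4 91.4 94.5]
blade top [array([491.5, 246.4]), array([70. , 32.2]), np.float64(9.5)] 258 [118.8 122.8 126.7]
blade side [array([491.2, 247.3]), array([69.1, 35.3]), np.float64(6.9)] 416 [118.  120.7 123.5]
bar top [array([552.4, 255.7]), array([39.5, 13.9]), np.float64(3.7)] 75 [140.3 149.5 153.1]
bar side [array([552.9, 257.5]), array([39.4, 15.4]), np.float64(3.5)] 165 [134.8 146.9 151. ]
barrel top [array([575.9, 125.6]), array([ 58.1, 152.8]), np.float64(6.4)] 643 [ 94.7  99.2 103.8]
barrel side [array([575.2, 126.2]), array([ 55.8, 154.3]), np.float64(7.9)] 693 [ 94.3  97.3 101.1]
hub top [array([539.5, 256.6]), array([54.1, 76.3]), np.float64(89.0)] 263 [106.3 118.6 127.1]
hub side [array([535.7, 259.1]), array([
[... 2366 characters left out ...]
0.739 -0.14   0.036]
side [143 172  31  46 896] [ 0.871 -0.002  0.043]
side [186 180  29  23 479] [ 0.769 -0.039  0.03 ]
side [172 210  23  19 227] [0.782 0.074 0.037]
side [448 210  68  44 777] [0.025 0.047 0.034]
side [330 220  11  10  65] [0.385 0.027 0.014]
side [172 238  24  70 404] [0.755 0.187 0.02 ]
side [ 114  245   62  175 1418] [0.785 0.398 0.034]
side [313 249   9  11  63] [0.427 0.135 0.025]
side [501 248  11  12  26] [-0.05   0.075  0.013]
side [496 254  11   8  28] [-0.032  0.09   0.013]
side [340 267  10  20 125] [0.358 0.201 0.035]
side [242 286  34  17 186] [0.551 0.277 0.04 ]
side [ 176  329   58   49 1604] [0.649 0.424 0.035]
side [396 331  15  13 105] [0.223 0.335 0.014]
```

```bash
cat >> h.py <<'E'
from scipy.spatial.transform import Rotation as Ro
def go(x,y,z,psi):
    """grasp point x,y,z (m), tool-x heading psi: prints shift in current frame, in the turned frame, and turn"""
    s=robot.read_state(); R=Ro.from_rotvec(s['orientation']).as_matrix(); p=s['tool_pos']+.167*R[:,2]
    T=np.column_stack([[np.cos(psi),np.sin(psi),0],[np.sin(psi),-np.cos(psi),0],[0,0,-1]])
    d=(np.array([x,y,z])-p)*1000
    print('t',round(s['t'],2),'grasp',p.round(4),'psi',np.arctan2(R[1,0],R[0,0]).round(3),'q1,q6',s['q'][[0,5]].round(2),'open',round(s['opening'],4),'F',s['force'].round(1),
      '\n now-frame',(R.T@d).round(1),'turned-frame',(T.T@d).round(1),'turn',Ro.from_matrix(R.T@T).as_rotvec().round(3))
E
python3 - <<'E'
from h import *
go(.5905,.018,.238,1.728)
E
```

```text
t 0.1 grasp [ 0.1971 -0.5662  0.2368] psi 0.335 q1,q6 [-1.32 -0.09] open 0.0926 F [0.8 0.  0. ] 
 now-frame [ 5.636e+02 -4.225e+02 -4.000e-01] turned-frame [515.4 480.1  -1.2] turn [-1.000e-03 -1.000e-03 -1.393e+00]
```

Call:
{"method": "apply_moves", "body": {
  "series": [
    [[0, 0, 0], [0, 0, -0.116]],
    [[0, 0, 0], [0, 0, -0.116]],
    [[0, 0, 0], [0, 0, -0.116]],
    [[0, 0, 0], [0, 0, -0.116]],
    [[0, 0, 0], [0, 0, -0.116]],
    [[0, 0, 0], [0, 0, -0.116]],
    [[0, 0, 0], [0, 0, -0.116]],
    [[0, 0, 0], [0, 0, -0.116]],
    [[0, 0, 0], [0, 0, -0.116]],
    [[0, 0, 0], [0, 0, -0.116]],
    [[0, 0, 0], [0, 0, -0.116]],
    [[0, 0, 0], [0, 0, -0.116]]
  ],
  "claw": 1
}}

```text
t: 1.1
tool_pos: [0.1971, -0.5666, 0.4041]
orientation: [-2.034, -2.393, -0.001]
force: [-0.8, 0.7, -0.2]
opening: 0.0932
gripper_force: 0.0
```

Call:
{"method": "apply_moves", "body": {
  "series": [
    [[25.8, 24, 0], [0, 0, 0]],
    [[25.8, 24, 0], [0, 0, 0]],
    [[25.8, 24, 0], [0, 0, 0]],
    [[25.8, 24, 0], [0, 0, 0]],
    [[25.8, 24, 0], [0, 0, 0]],
    [[25.8, 24, 0], [0, 0, 0]],
    [[25.8, 24, 0], [0, 0, 0]],
    [[25.8, 24, 0], [0, 0, 0]],
    [[25.8, 24, 0], [0, 0, 0]],
    [[25.8, 24, 0], [0, 0, 0]]
  ]
}}

```text
t: 1.93
tool_pos: [0.3947, -0.2729, 0.4044]
orientation: [-2.042, -2.387, -0.0]
force: [1.4, 0.0, 0.2]
opening: 0.0927
gripper_force: 0.0
```

Run:
```python
from h import *
go(.5905,.018,.15,1.728)
shot('top','top1'); C=clouds('0'); 
P=box(C['top'],.35,.44,.3,.4,.004,.04); print(np.sort(P[:,2]*1000).round()[-40:])
d=world('top',np.load('pics/top1.npy')).reshape(-1,3);m=((d[:,2]>.012)&(d[:,2]<.06)&(d[:,0]>-.2)&(d[:,0]<.45)&(abs(d[:,1])<.7)).reshape(420,560).astype(np.uint8)
k,l,s,c=cv2.connectedComponentsWithStats(m)
for i in range(1,k):
    if s[i,4]>15: print(s[i],d[l.ravel()==i].mean(0).round(3))
```

```text
t 1.93 grasp [ 0.3946 -0.2728  0.2374] psi 1.727 q1,q6 [-0.71 -0.87] open 0.0927 F [1.4 0.  0.2] 
 now-frame [256.9 238.6  87.5] turned-frame [256.6 239.   87.4] turn [-0.    -0.    -0.001]
[13. 13. 13. 13. 13. 13. 13. 13. 13. 13. 14. 14. 14. 14. 14. 14. 14. 14.
 14. 14. 14. 14. 14. 14. 14. 14. 14. 14. 14. 14. 15. 15. 15. 15. 15. 16.
 16. 16. 17. 17.]
[349 235  57  23 154] [ 0.397 -0.21   0.037]
[254 241   7   7  22] [0.427 0.131 0.03 ]
[510 242  17   4  31] [ 0.412 -0.679  0.038]
[286 246  11  15  77] [0.389 0.025 0.016]
[189 248   9   8  19] [0.407 0.337 0.013]
[231 264  17  27 172] [0.329 0.188 0.022]
[ 72 273  19  35 239] [0.302 0.674 0.038]
[510 296  13  17 110] [ 0.225 -0.657  0.04 ]
[191 306  13  11  94] [0.222 0.328 0.015]
[267 346  70  40 965] [ 0.071 -0.021  0.018]
```

View pics/top1.png

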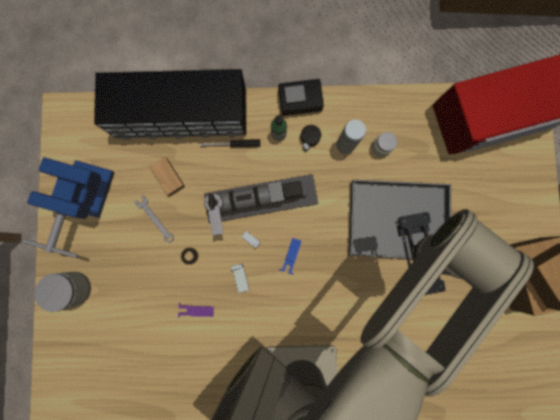

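The near part of the bench that the arm had hidden is empty, so the ring (collar) and the small L (stop) are the accessories. I'll go on to the pack.

Call:
{"method": "apply_moves", "body": {
  "series": [
    [[25.7, 23.9, 0], [0, 0, 0]],
    [[25.7, 23.9, 0], [0, 0, 0]],
    [[25.7, 23.9, 0], [0, 0, 0]],
    [[25.7, 23.9, 0], [0, 0, 0]],
    [[25.7, 23.9, 0], [0, 0, 0]],
    [[25.7, 23.9, 0], [0, 0, 0]],
    [[25.7, 23.9, 0], [0, 0, 0]],
    [[25.7, 23.9, 0], [0, 0, 0]],
    [[25.7, 23.9, 0], [0, 0, 0]],
    [[25.7, 23.9, 0], [0, 0, 0]],
    [[0, 0, 30], [0, 0, 0]],
    [[0, 0, 30], [0, 0, 0]]
  ]
}}

```text
t: 2.98
tool_pos: [0.5919, 0.0183, 0.3458]
orientation: [2.036, 2.388, 0.005]
force: [0.1, -1.3, -0.7]
opening: 0.0932
gripper_force: 0.0
```

Run:
```python
from h import *
go(.5905,.016,.073,1.728)
```

```text
t 2.98 grasp [0.5927 0.0183 0.1788] psi 1.73 q1,q6 [-0.06 -0.21] open 0.0932 F [ 0.1 -1.3 -0.7] 
 now-frame [ -1.9  -3.  105.8] turned-frame [ -1.9  -2.5 105.8] turn [0.005 0.001 0.002]
```

Call:
{"method": "apply_moves", "body": {
  "series": [
    [[0, 0, 0], [0, 0, 0]],
    [[-1.5, -1.5, 20], [0, 0, 0]],
    [[0, 0, 20], [0, 0, 0]],
    [[0, 0, 20], [0, 0, 0]],
    [[0, 0, 20], [0, 0, 0]],
    [[0, 0, 15], [0, 0, 0]],
    [[0, 0, 9.5], [0, 0, 0]],
    [[0, 0, 0], [0, 0, 0]],
    [[0, 0, 0], [0, 0, 0]]
  ]
}}

```text
t: 3.73
tool_pos: [0.5892, 0.0144, 0.2408]
orientation: [-2.042, -2.387, 0.0]
force: [0.5, -0.2, 0.5]
opening: 0.0929
gripper_force: 0.0
```

Call:
{"method": "apply_moves", "body": {
  "series": [
    [[0, 0, 0], [0, 0, 0]],
    [[0, 0, 0], [0, 0, 0]],
    [[0, 0, 0], [0, 0, 0]],
    [[0, 0, 0], [0, 0, 0]],
    [[0, 0, 0], [0, 0, 0]],
    [[0, 0, 0], [0, 0, 0]],
    [[0, 0, 0], [0, 0, 0]],
    [[0, 0, 0], [0, 0, 0]]
  ],
  "claw": 0,
  "newtons": 50
}}

```text
t: 4.4
tool_pos: [0.5896, 0.0146, 0.2405]
orientation: [2.04, 2.386, 0.001]
force: [12.8, -5.8, -4.2]
opening: 0.0442
gripper_force: 6.2
```

Run:
```python
from h import *
go(.5905,.016,.073,1.728)
```

```text
t 4.4 grasp [0.5899 0.0145 0.0735] psi 1.727 q1,q6 [-0.06 -0.22] open 0.0442 F [12.8 -5.8 -4.2] 
 now-frame [1.4 0.8 0.5] turned-frame [1.4 0.8 0.5] turn [ 0.002  0.001 -0.001]
```

Call:
{"method": "apply_moves", "body": {
  "series": [
    [[0, 0, 0], [0, 0, 0]],
    [[0, 0, 0], [0, 0, 0]],
    [[0, 0, 0], [0, 0, 0]],
    [[-3, 0, 0], [0, 0, 0]],
    [[-3, 0, 0], [0, 0, 0]],
    [[-3, 0, 0], [0, 0, 0]],
    [[-3, 0, 0], [0, 0, 0]],
    [[-5, 0, 0], [0, 0, 0]],
    [[-6, 0, 0], [0, 0, 0]],
    [[-6, 0, 0], [0, 0, 0]],
    [[-6, 0, 0], [0, 0, 0]],
    [[0, 0, 0], [0, 0, 0]]
  ]
}}

```text
t: 5.4
tool_pos: [0.5947, -0.0212, 0.2404]
orientation: [2.042, 2.386, -0.001]
force: [1.5, -2.8, 1.2]
opening: 0.044
gripper_force: 49.8
```

Run:
```python
from h import *
go(.5905,.016,.073,1.728);shot('side','side2');shot('top','top2');C=clouds('2')
for n in C: print(rect(box(C[n],.56,.64,-.06,.06,.087,.095)))
s=cv2.imread('pics/side2.png');cv2.imwrite('pics/c3.png',cv2.resize(s[140:300,180:340],(560,560),interpolation=cv2.INTER_CUBIC))
```

```text
t 5.4 grasp [ 0.5947 -0.0214  0.0734] psi 1.726 q1,q6 [-0.12 -0.28] open 0.044 F [ 1.5 -2.8  1.2] 
 now-frame [37.6  1.6  0.4] turned-frame [37.6  1.7  0.4] turn [ 0.     0.001 -0.002]
([array([598.9,  27.4]), array([63. , 19.2]), np.float64(49.5)], 17, array([88.8, 92.5, 94.5]))
([array([597.1,   5.5]), array([102.3,  65.7]), np.float64(83.7)], 292, array([88.1, 91.4, 93.9]))
```

View pics/c3.png

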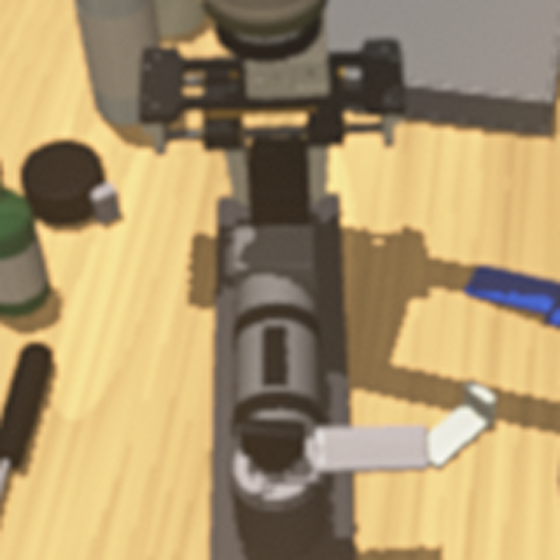

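Call:
{"method": "apply_moves", "body": {
  "series": [
    [[-8, 0, 0], [0, 0, 0]],
    [[-8, 0, 0], [0, 0, 0]],
    [[-8, 0, 0], [0, 0, 0]],
    [[-8, 0, 0], [0, 0, 0]],
    [[-8, 0, 0], [0, 0, 0]],
    [[0, 0, 0], [0, 0, 0]],
    [[0, 0, 0], [0, 0, 0]],
    [[0, 0, -15], [0, 0, 0]],
    [[0, 0, -25], [0, 0, 0]],
    [[0, 0, -25], [0, 0, 0]],
    [[0, 0, -25], [0, 0, 0]]
  ]
}}

```text
t: 6.42
tool_pos: [0.6001, -0.0592, 0.3299]
orientation: [-2.04, -2.386, 0.003]
force: [0.4, -0.6, -2.8]
opening: 0.0437
gripper_force: 49.7
```

Call:
{"method": "apply_moves", "body": {
  "series": [
    [[-20, -7, 0], [0, 0, 0]],
    [[-29, -10, 0], [0, 0, 0]],
    [[-29, -11, 0], [0, 0, 0]],
    [[-29, -11, 0], [0, 0, 0]],
    [[-29, -11, 0], [0, 0, 0]],
    [[-29, -11, 0], [0, 0, 0]],
    [[-29, -11, 0], [0, 0, 0]],
    [[-29, -11, 0], [0, 0, 0]],
    [[-29, -11, 0], [0, 0, 0]],
    [[-29, -11, 0], [0, 0, 0]],
    [[-29, -11, 0], [0, 0, 0]],
    [[-10, -3, 0], [0, 0, 0]]
  ]
}}

```text
t: 7.42
tool_pos: [0.531, -0.3976, 0.3291]
orientation: [-2.044, -2.384, 0.003]
force: [0.2, 0.2, -2.5]
opening: 0.0438
gripper_force: 49.7
```

Run:
```python
from h import *
go(.535,-.395,.033,1.728)
print(robot.read_state()['gripper_force'])
```

```text
t 7.42 grasp [ 0.5307 -0.3977  0.1621] psi 1.724 q1,q6 [-0.72 -0.87] open 0.0438 F [ 0.2  0.2 -2.5] 
 now-frame [  2.1   4.9 129.1] turned-frame [  2.    4.6 129.1] turn [-0.002  0.001 -0.004]
49.749221205711365
```

Call:
{"method": "apply_moves", "body": {
  "series": [
    [[0, 0, 25], [0, 0, 0]],
    [[0, 0, 30], [0, 0, 0]],
    [[0, 0, 30], [0, 0, 0]],
    [[0, 0, 20], [0, 0, 0]],
    [[0, 0, 14], [0, 0, 0]],
    [[0, 0, 8.5], [0, 0, 0]],
    [[0, 0, 0], [0, 0, 0]],
    [[0, 0, 0], [0, 0, 0]]
  ]
}}

```text
t: 8.08
tool_pos: [0.5332, -0.3939, 0.2033]
orientation: [2.041, 2.388, -0.0]
force: [0.1, -0.6, -2.4]
opening: 0.0437
gripper_force: 49.7
```

Call:
{"method": "apply_moves", "body": {
  "series": [
    [[0, 0, 0], [0, 0, 0]],
    [[0, 0, 0], [0, 0, 0]],
    [[0, 0, 0], [0, 0, 0]],
    [[0, 0, 0], [0, 0, 0]],
    [[0, 0, 0], [0, 0, 0]],
    [[0, 0, -20], [0, 0, 0]],
    [[0, 0, -40], [0, 0, 0]],
    [[0, 0, -40], [0, 0, 0]],
    [[0, 0, -40], [0, 0, 0]],
    [[0, 0, -40], [0, 0, 0]]
  ],
  "claw": 0.68
}}

```text
t: 8.92
tool_pos: [0.5326, -0.3937, 0.3848]
orientation: [2.042, 2.388, 0.0]
force: [1.1, -0.0, 0.6]
opening: 0.0636
gripper_force: 0.0
```

Run:
```python
from h import *
go(.5526,.2566,.22,3.206)
```

```text
t 8.92 grasp [ 0.5326 -0.3937  0.2178] psi 1.727 q1,q6 [-0.71 -0.87] open 0.0636 F [ 1.1 -0.   0.6] 
 now-frame [639.3 120.7  -2.2] turned-frame [-61.8 647.7  -2.2] turn [ 0.     0.    -1.479]
```

Call:
{"method": "apply_moves", "body": {
  "series": [
    [[27, 5, 0], [0, 0, 0]],
    [[34, 6.4, 0], [0, 0, 0]],
    [[34, 6.4, 0], [0, 0, 0]],
    [[34, 6.4, 0], [0, 0, 0]],
    [[34, 6.4, 0], [0, 0, 0]],
    [[34, 6.4, 0], [0, 0, 0]],
    [[34, 6.4, 0], [0, 0, 0]],
    [[34, 6.4, 0], [0, 0, 0]],
    [[34, 6.4, 0], [0, 0, 0]],
    [[34, 6.4, 0], [0, 0, 0]]
  ]
}}

```text
t: 9.75
tool_pos: [0.5427, -0.0536, 0.3832]
orientation: [2.041, 2.387, 0.001]
force: [0.6, 0.4, -0.0]
opening: 0.0633
gripper_force: 0.0
```

Call:
{"method": "apply_moves", "body": {
  "series": [
    [[34, 6.4, 0], [0, 0, 0]],
    [[34, 6.4, 0], [0, 0, 0]],
    [[34, 6.4, 0], [0, 0, 0]],
    [[34, 6.4, 0], [0, 0, 0]],
    [[34, 6.4, 0], [0, 0, 0]],
    [[34, 6.4, 0], [0, 0, 0]],
    [[34, 6.4, 0], [0, 0, 0]],
    [[34, 6.4, 0], [0, 0, 0]],
    [[34, 6.4, 0], [0, 0, 0]],
    [[0, 0, 0], [0, 0, 0]]
  ]
}}

```text
t: 10.58
tool_pos: [0.5515, 0.2613, 0.3829]
orientation: [-2.036, -2.391, -0.003]
force: [0.8, -0.3, -0.7]
opening: 0.063
gripper_force: 0.0
```

Call:
{"method": "apply_moves", "body": {
  "series": [
    [[0, 0, 0], [0, 0, -0.123]],
    [[0, 0, 0], [0, 0, -0.123]],
    [[0, 0, 0], [0, 0, -0.123]],
    [[0, 0, 0], [0, 0, -0.123]],
    [[0, 0, 0], [0, 0, -0.123]],
    [[0, 0, 0], [0, 0, -0.123]],
    [[0, 0, 0], [0, 0, -0.123]],
    [[0, 0, 0], [0, 0, -0.123]],
    [[0, 0, 0], [0, 0, -0.123]],
    [[0, 0, 0], [0, 0, -0.123]],
    [[0, 0, 0], [0, 0, -0.123]],
    [[0, 0, 0], [0, 0, -0.123]]
  ]
}}

```text
t: 11.58
tool_pos: [0.5524, 0.2557, 0.383]
orientation: [-0.105, 3.139, 0.0]
force: [-0.7, 0.4, -0.1]
opening: 0.0638
gripper_force: 0.0
```

Run:
```python
from h import *
go(.5526,.2566,.14,3.206)
shot('side','side3');shot('top','top3');C=clouds('3');P=C['top']
for b in ((.46,.64,-.55,-.25,.035,.07),):
  for n in C: print(rect(box(C[n],.48,.6,-.45,-.3,.02,.075)))
for n in C: print('bar',rect(box(C[n],.52,.6,.22,.3,.133,.158)))
```

```text
t 11.58 grasp [0.5524 0.2557 0.216 ] psi -3.074 q1,q6 [ 0.35 -1.29] open 0.0638 F [-0.7  0.4 -0.1] 
 now-frame [-0.2  0.9 76. ] turned-frame [-0.2  0.9 76. ] turn [0.    0.    0.003]
([array([ 529.2, -372.9]), array([44.1, 96.6]), np.float64(8.1)], 409, array([32.9, 49.3, 54.5]))Traceback (most recent call last):
  File "<stdin>", line 5, in <module>
  File "h.py", line 12, in rect
    r=cv2.minAreaRect((P[:,:2]*1000).astype(np.float32)); return [np.round(x,1) for x in r], len(P), np.percentile(P[:,2]*1000,[5,50,95]).round(1)
                                                                                                     ~~~~~~~~~~~~~^^^^^^^^^^^^^^^^^^^^^^^
    return _quantile_unchecked(
        a, q, axis, out, overwrite_input, method, keepdims, weights)
    return _ureduce(a,
                    func=_quantile_ureduce_func,
    ...<5 lines>...
                    overwrite_input=overwrite_input,
                    method=method)
    r = func(a, **kwargs)
    result = _quantile(arr,
                       quantiles=q,
    ...<2 lines>...
                       out=out,
                       weights=wgt)
    slices_having_nans = np.isnan(arr[-1, ...])
                                  ~~~^^^^^^^^^
IndexError: index -1 is out of bounds for axis 0 with size 0
```

Call:
{"method": "apply_moves", "body": {
  "series": [
    [[0, 0.9, 20], [0, 0, 0]],
    [[0, 0, 20], [0, 0, 0]],
    [[0, 0, 20], [0, 0, 0]],
    [[0, 0, 9], [0, 0, 0]],
    [[0, 0, 0], [0, 0, 0]],
    [[0, 0, 0], [0, 0, 0]]
  ],
  "claw": 0.5
}}

```text
t: 12.18
tool_pos: [0.5523, 0.2568, 0.3138]
orientation: [0.093, -3.14, 0.0]
force: [0.7, 0.2, 1.4]
opening: 0.0467
gripper_force: 0.0
```

Call:
{"method": "apply_moves", "body": {
  "series": [
    [[0, 0, 0], [0, 0, 0]],
    [[0, 0, 0], [0, 0, 0]],
    [[0, 0, 0], [0, 0, 0]],
    [[0, 0, 0], [0, 0, 0]],
    [[0, 0, 0], [0, 0, 0]],
    [[0, 0, 0], [0, 0, 0]],
    [[0, 0, 0], [0, 0, 0]],
    [[0, 0, 0], [0, 0, 0]],
    [[0, 0, 0], [0, 0, 0]]
  ],
  "claw": 0,
  "newtons": 40
}}

```text
t: 12.93
tool_pos: [0.5527, 0.2557, 0.3143]
orientation: [-0.094, 3.14, -0.004]
force: [-0.8, -7.5, 3.8]
opening: 0.0139
gripper_force: 39.9
```

Run:
```python
from h import *
go(.5526,.2566,.146,3.206);print(robot.read_state()['gripper_force'])
```

```text
t 12.93 grasp [0.5528 0.2553 0.1473] psi -3.081 q1,q6 [ 0.35 -1.28] open 0.0139 F [-0.8 -7.5  3.8] 
 now-frame [0.1 1.3 1.3] turned-frame [0.1 1.3 1.3] turn [-0.002  0.    -0.004]
39.860297441482544
```

Call:
{"method": "apply_moves", "body": {
  "series": [
    [[0, -0.6, -0.3], [0, 0, 0.12]],
    [[0, 0, -0.3], [0, 0, 0.12]],
    [[0, 0, -0.3], [0, 0, 0.12]],
    [[0, 0, -0.3], [0, 0, 0.12]],
    [[0, 0, -0.3], [0, 0, 0.12]],
    [[0, 0, -0.3], [0, 0, 0.12]],
    [[0, 0, -0.3], [0, 0, 0.12]],
    [[0, 0, -0.3], [0, 0, 0.12]],
    [[0, 0, -0.3], [0, 0, 0.12]],
    [[0, 0, -0.3], [0, 0, 0.12]]
  ]
}}

```text
t: 13.77
tool_pos: [0.5533, 0.2567, 0.3175]
orientation: [1.7, 2.639, 0.006]
force: [8.7, 3.0, -3.7]
opening: 0.0138
gripper_force: 40.0
```

Run:
```python
from h import *
go(.5526,.2566,.146,3.206-1.2);s=robot.read_state();print(s['gripper_force'],s['wrist_torque'])
```

```text
t 13.77 grasp [0.554  0.257  0.1505] psi 1.997 q1,q6 [ 0.35 -0.08] open 0.0138 F [ 8.7  3.  -3.7] 
 now-frame [ 0.2 -1.4  4.5] turned-frame [ 0.2 -1.4  4.5] turn [ 0.004  0.    -0.009]
39.952996373176575 [ 0.56068944 -1.54038794  0.23242826]
```

Turning well. I'll continue.

Call:
{"method": "apply_moves", "body": {
  "series": [
    [[0, 0, -0.3], [0, 0, 0.12]],
    [[0, 0, -0.3], [0, 0, 0.12]],
    [[0, 0, -0.3], [0, 0, 0.12]],
    [[0, 0, -0.3], [0, 0, 0.12]],
    [[0, 0, -0.3], [0, 0, 0.12]],
    [[0, 0, -0.3], [0, 0, 0.12]],
    [[0, 0, -0.3], [0, 0, 0.12]],
    [[0, 0, -0.3], [0, 0, 0.12]],
    [[0, 0, -0.3], [0, 0, 0.12]],
    [[0, 0, -0.3], [0, 0, 0.12]]
  ]
}}

```text
t: 14.6
tool_pos: [0.5546, 0.2562, 0.3207]
orientation: [2.894, 1.217, 0.013]
force: [17.2, 1.8, -10.4]
opening: 0.0136
gripper_force: 40.0
```

Call:
{"method": "apply_moves", "body": {
  "series": [
    [[0, 0, -0.3], [0, 0, 0.12]],
    [[0, 0, -0.3], [0, 0, 0.12]],
    [[0, 0, -0.3], [0, 0, 0.12]],
    [[0, 0, -0.3], [0, 0, 0.12]],
    [[0, 0, -0.3], [0, 0, 0.12]],
    [[0, 0, -0.3], [0, 0, 0.12]],
    [[0, 0, -0.3], [0, 0, 0.12]],
    [[0, 0, -0.3], [0, 0, 0.12]],
    [[0, 0, -0.3], [0, 0, 0.12]],
    [[0, 0, -0.3], [0, 0, 0.12]],
    [[0, 0, -0.3], [0, 0, 0.12]],
    [[0, 0, 0], [0, 0, 0]]
  ]
}}

```text
t: 15.6
tool_pos: [0.5549, 0.2545, 0.3239]
orientation: [3.033, -0.818, 0.013]
force: [16.7, -7.1, -6.4]
opening: 0.0137
gripper_force: 39.9
```

Run:
```python
from h import *
go(.5526,.2566,.15,3.206-3.72);s=robot.read_state();print(s['gripper_force'],s['wrist_torque'])
```

```text
t 15.6 grasp [0.5563 0.2542 0.157 ] psi -0.527 q1,q6 [0.35 2.45] open 0.0137 F [16.7 -7.1 -6.4] 
 now-frame [-4.4 -0.3  6.9] turned-frame [-4.4 -0.3  7. ] turn [-0.002 -0.008 -0.013]
39.858824014663696 [-1.38860841 -2.99899724 -0.09010191]
```

Call:
{"method": "apply_moves", "body": {
  "series": [
    [[-2, 0, -0.2], [0, 0, 0.06]],
    [[-1.5, 0, 0], [0, 0, 0.03]],
    [[0, 0, 0], [0, 0, 0]],
    [[0, 0, 0], [0, 0, 0]]
  ]
}}

```text
t: 15.93
tool_pos: [0.5535, 0.2551, 0.3243]
orientation: [2.996, -0.944, 0.02]
force: [27.7, -12.9, -11.7]
opening: 0.0134
gripper_force: 40.0
```

Call:
{"method": "apply_moves", "body": {
  "series": [
    [[0, 0, 0], [0, 0, 0]],
    [[0, 0, 0], [0, 0, 0]],
    [[0, 0, 0], [0, 0, 0]],
    [[0, 0, 0], [0, 0, 0]],
    [[0, 0, -15], [0, 0, 0]],
    [[0, 0, -25], [0, 0, 0]],
    [[0, 0, -25], [0, 0, 0]],
    [[0, 0, 0], [0, 0, -0.12]],
    [[0, 0, 0], [0, 0, -0.12]],
    [[0, 0, 0], [0, 0, -0.12]]
  ],
  "claw": 0.6
}}

```text
t: 16.77
tool_pos: [0.5492, 0.2586, 0.3891]
orientation: [-3.118, 0.377, -0.001]
force: [0.3, -0.9, -0.6]
opening: 0.0559
gripper_force: 0.0
```

Call:
{"method": "apply_moves", "body": {
  "series": [
    [[-25, 0, 0], [0, 0, -0.12]],
    [[-25, 0, 0], [0, 0, -0.12]],
    [[-25, 0, 0], [0, 0, -0.12]],
    [[-25, 0, 0], [0, 0, 0]],
    [[-25, 0, 0], [0, 0, 0]],
    [[-25, 0, 0], [0, 0, 0]],
    [[-25, 0, 0], [0, 0, 0]],
    [[0, 0, 0], [0, 0, 0]]
  ]
}}

```text
t: 17.43
tool_pos: [0.3726, 0.2563, 0.3879]
orientation: [3.136, 0.18, -0.003]
force: [-0.3, -0.1, -0.8]
opening: 0.0555
gripper_force: 0.0
```

Run:
```python
from h import *
go(.4943,.2474,.121,.157)
shot('side','side4');shot('top','top4');C=clouds('4')
for n in C:
  for z0,z1 in((.146,.17),(.11,.14)):
    P=box(C[n],.44 if z0<.14 else .52,.6,.21,.3,z0,z1)
    if len(P)>5: print(n,rect(P))
s=cv2.imread('pics/side4.png');cv2.imwrite('pics/c4.png',cv2.resize(s[220:320,220:340],(600,500),interpolation=cv2.INTER_CUBIC))
```

```text
t 17.43 grasp [0.3722 0.2563 0.2209] psi 0.115 q1,q6 [0.49 1.94] open 0.0555 F [-0.3 -0.1 -0.8] 
 now-frame [120.4  22.9  99.7] turned-frame [119.2  27.9  99.9] turn [-0.     0.002 -0.042]
top ([array([552.7, 255.4]), array([14.2, 38.9]), np.float64(55.1)], 78, array([150.6, 159.2, 163.2]))
top ([array([520.8, 247. ]), array([111.8,  47.7]), np.float64(14.4)], 297, array([110.4, 116.2, 131.7]))
side ([array([553.3, 257.4]), array([15.2, 40.8]), np.float64(54.4)], 138, array([146.9, 156.9, 159.8]))
side ([array([521.9, 252.6]), array([96. , 36.6]), np.float64(13.7)], 433, array([110.6, 116.4, 135.2]))
```

View pics/c4.png

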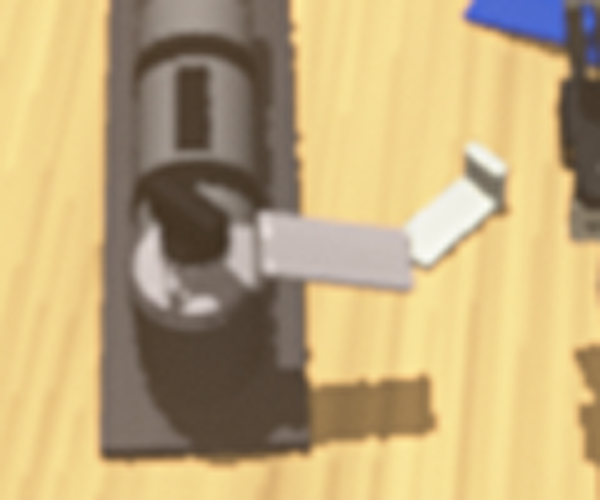

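Run:
```python
from h import *
C=clouds('4')
u=np.array([np.cos(.157),np.sin(.157)]);w=np.array([-u[1],u[0]]);c=np.array([.5526,.2566])
for n in C:
    P=box(C[n],.43,.56,.19,.31,.09,.14); a=(P[:,:2]-c)@u;b=(P[:,:2]-c)@w
    for lo in range(-110,-10,10):
        m=(a*1000>=lo)&(a*1000<lo+10)&(abs(b)<.03)
        if m.sum()>3: print(n,lo,m.sum(),'z',np.median(P[m,2]*1000).round(1),'b',np.percentile(b[m]*1000,[4,96]).round(1))
```

```text
top -100 32 z 105.1 b [-15.   14.7]
top -90 37 z 107.1 b [-15.2  13.5]
top -80 38 z 110.1 b [-15.6  14. ]
top -70 37 z 112.4 b [-14.7  14.3]
top -60 37 z 115.8 b [-15.2  13. ]
top -50 41 z 118.6 b [-15.8  13.5]
top -40 38 z 121.1 b [-15.3  14.6]
top -30 37 z 112.8 b [-18.4  14.1]
top -20 65 z 111.9 b [-27.2  21.6]
side -100 46 z 102.5 b [-15.4  15.4]
side -90 57 z 105.8 b [-12.   15.5]
side -80 57 z 107.8 b [-15.3  15.1]
side -70 61 z 110.9 b [-13.8  16. ]
side -60 56 z 114.2 b [-15.2  16.2]
side -50 65 z 116.5 b [-14.7  15.7]
side -40 55 z 119.2 b [-14.6  15.4]
side -30 77 z 110.4 b [-13.7  16.5]
side -20 83 z 108.5 b [-9.8 25.5]
```

The knob is at about 3.92 rad, judging from the bar's angle and its 9.5 mm rise. The freed blade has tipped about 15° nose-down. I'll grip it at that tilt, level it, then lift and draw.

```bash
cat >> h.py <<'E'
def frame(psi,th=0):
    T=np.column_stack([[np.cos(psi),np.sin(psi),0],[np.sin(psi),-np.cos(psi),0],[0,0,-1]])
    return T@Ro.from_rotvec([0,th,0]).as_matrix()
def rows(way,start=None):
    """way: list of (grasp xyz m, psi, tilt, n rows); prints rows (shift mm in tool axes, turn)"""
    s=robot.read_state(); R=Ro.from_rotvec(s['orientation']).as_matrix(); p=np.array(s['tool_pos'])
    if start: R=frame(*start[1:]); p=np.array(start[0])-.167*R[:,2]
    for g,psi,th,n in way:
        R1=frame(psi,th); g0=p+.167*R[:,2]; rv=Ro.from_matrix(R.T@R1).as_rotvec()
        for i in range(1,n+1):
            Rn=Ro.from_matrix(R1)*Ro.from_rotvec(-rv*(1-i/n)); Rn=Rn.as_matrix(); gn=g0+(np.array(g)-g0)*i/n; pn=gn-.167*Rn[:,2]
            Rp=R if i==1 else Rl; pp=p if i==1 else pl
            print((Rp.T@(pn-pp)*1000).round(1).tolist(), Ro.from_matrix(Rp.T@Rn).as_rotvec().round(3).tolist())
            Rl,pl=Rn,pn
        R,p=R1,pn; print('--')
def mach(a,b,z):
    u=np.array([np.cos(.157),np.sin(.157)]);c=np.array([.5528,.2566])+a*u+b*np.array([-u[1],u[0]]);return [c[0],c[1],z]
E
python3 - <<'E'
from h import *
g=np.array(mach(-.058,0,.1125));z=frame(.157,.265)[:,2]
print(g)
rows([(g-.06*z,.157,.265,6),(g,.157,.265,5)])
rows([(mach(-.058,0,.128),.157,0,7),(mach(-.118,0,.128),.157,0,8)],start=(g,.157,.265))
E
```

```text
[0.49551335 0.24753136 0.1125    ]
[9.7, 4.1, 8.7] [0.001, 0.044, -0.007]
[9.3, 4.2, 9.5] [0.001, 0.044, -0.007]
[8.9, 4.3, 10.2] [0.001, 0.044, -0.007]
[8.4, 4.5, 10.9] [0.001, 0.044, -0.007]
[7.9, 4.6, 11.5] [0.001, 0.044, -0.007]
[7.3, 4.7, 12.2] [0.001, 0.044, -0.007]
--
[0.0, 0.0, 12.0] [-0.0, 0.0, 0.0]
[-0.0, -0.0, 12.0] [0.0, 0.0, 0.0]
[0.0, 0.0, 12.0] [0.0, 0.0, 0.0]
[-0.0, -0.0, 12.0] [0.0, 0.0, 0.0]
[0.0, 0.0, 12.0] [0.0, 0.0, 0.0]
--
[6.9, -0.0, -2.0] [0.0, -0.038, 0.0]
[6.8, 0.0, -2.0] [-0.0, -0.038, -0.0]
[6.7, 0.0, -2.1] [0.0, -0.038, 0.0]
[6.7, -0.0, -2.1] [0.0, -0.038, -0.0]
[6.6, -0.0, -2.1] [-0.0, -0.038, 0.0]
[6.5, 0.0, -2.1] [-0.0, -0.038, 0.0]
[6.4, 0.0, -2.1] [0.0, -0.038, -0.0]
--
[-7.5, -0.0, 0.0] [0.0, 0.0, -0.0]
[-7.5, -0.0, 0.0] [0.0, 0.0, 0.0]
[-7.5, -0.0, 0.0] [0.0, 0.0, 0.0]
[-7.5, -0.0, 0.0] [0.0, 0.0, 0.0]
[-7.5, -0.0, 0.0] [0.0, 0.0, 0.0]
[-7.5, -0.0, 0.0] [0.0, 0.0, 0.0]
[-7.5, -0.0, 0.0] [0.0, 0.0, 0.0]
[-7.5, -0.0, 0.0] [0.0, 0.0, 0.0]
--
```

Call:
{"method": "apply_moves", "body": {
  "series": [
    [[9.7, 4.1, 8.7], [0, 0.044, -0.007]],
    [[9.3, 4.2, 9.5], [0, 0.044, -0.007]],
    [[8.9, 4.3, 10.2], [0, 0.044, -0.007]],
    [[8.4, 4.5, 10.9], [0, 0.044, -0.007]],
    [[7.9, 4.6, 11.5], [0, 0.044, -0.007]],
    [[7.3, 4.7, 12.2], [0, 0.044, -0.007]],
    [[0, 0, 0], [0, 0, 0]],
    [[0, 0, 0], [0, 0, 0]]
  ]
}}

```text
t: 18.2
tool_pos: [0.4376, 0.2374, 0.3305]
orientation: [-3.092, -0.239, -0.406]
force: [0.3, -0.4, 0.6]
opening: 0.0563
gripper_force: 0.0
```

Run:
```python
from h import *
g=np.array(mach(-.058,0,.1125))
rows([(g,.157,.265,5)])
```

```text
[-0.0, -0.3, 11.8] [0.001, 0.001, -0.0]
[-0.0, -0.3, 11.8] [0.001, 0.001, -0.0]
[-0.0, -0.2, 11.8] [0.001, 0.001, -0.0]
[-0.0, -0.2, 11.8] [0.001, 0.001, -0.0]
[-0.1, -0.2, 11.8] [0.001, 0.001, -0.0]
--
```

Call:
{"method": "apply_moves", "body": {
  "series": [
    [[0, -0.3, 12], [0, 0, 0]],
    [[0, -0.3, 12], [0, 0, 0]],
    [[0, -0.3, 12], [0, 0, 0]],
    [[0, -0.3, 12], [0, 0, 0]],
    [[0, 0, 11], [0, 0, 0]],
    [[0, 0, 0], [0, 0, 0]],
    [[0, 0, 0], [0, 0, 0]]
  ]
}}

```text
t: 18.78
tool_pos: [0.4521, 0.2407, 0.2728]
orientation: [-3.092, -0.24, -0.407]
force: [-0.2, 0.2, 0.2]
opening: 0.0557
gripper_force: 0.0
```

Call:
{"method": "apply_moves", "body": {
  "series": [
    [[0, 0, 0], [0, 0, 0]],
    [[0, 0, 0], [0, 0, 0]],
    [[0, 0, 0], [0, 0, 0]],
    [[0, 0, 0], [0, 0, 0]],
    [[0, 0, 0], [0, 0, 0]],
    [[0, 0, 0], [0, 0, 0]],
    [[0, 0, 0], [0, 0, 0]],
    [[0, 0, 0], [0, 0, 0]]
  ],
  "claw": 0,
  "newtons": 40
}}

```text
t: 19.45
tool_pos: [0.4526, 0.241, 0.2746]
orientation: [-3.09, -0.24, -0.412]
force: [0.0, 0.9, 1.7]
opening: 0.031
gripper_force: 40.0
```

Run:
```python
from h import *
go(*mach(-.058,0,.1125),.157); print(robot.read_state()['gripper_force'])
rows([(mach(-.059,0,.127),.157,0,7)])
```

```text
t 19.45 grasp [0.4959 0.2469 0.1134] psi 0.156 q1,q6 [0.42 1.87] open 0.031 F [0.  0.9 1.7] 
 now-frame [-0.5 -0.7  0.8] turned-frame [-0.3 -0.7  0.9] turn [ 0.006 -0.265 -0.002]
39.95919585227966
[6.6, 0.0, -1.8] [0.001, -0.038, -0.0]
[6.6, 0.0, -1.8] [0.001, -0.038, -0.0]
[6.5, 0.0, -1.8] [0.001, -0.038, -0.0]
[6.4, 0.0, -1.8] [0.001, -0.038, -0.0]
[6.3, 0.0, -1.8] [0.001, -0.038, -0.0]
[6.3, 0.0, -1.8] [0.001, -0.038, -0.0]
[6.2, 0.0, -1.8] [0.001, -0.038, -0.0]
--
```

Call:
{"method": "apply_moves", "body": {
  "series": [
    [[6.6, 0, -1.8], [0, -0.038, 0]],
    [[6.6, 0, -1.8], [0, -0.038, 0]],
    [[6.5, 0, -1.8], [0, -0.038, 0]],
    [[6.4, 0, -1.8], [0, -0.038, 0]],
    [[6.3, 0, -1.8], [0, -0.038, 0]],
    [[6.3, 0, -1.8], [0, -0.038, 0]],
    [[6.2, 0, -1.8], [0, -0.038, 0]],
    [[0, 0, 0], [0, 0, 0]],
    [[0, 0, 0], [0, 0, 0]]
  ]
}}

```text
t: 20.2
tool_pos: [0.4946, 0.2474, 0.2931]
orientation: [3.127, 0.241, -0.002]
force: [0.6, -0.1, -0.4]
opening: 0.031
gripper_force: 40.0
```

Run:
```python
from h import *
go(*mach(-.059,0,.127),.157)
shot('side','side5');C=world('side',np.load('pics/side5.npy')).reshape(-1,3)
u=np.array([np.cos(.157),np.sin(.157)]);w=np.array([-u[1],u[0]]);c=np.array([.5526,.2566])
P=box(C,.43,.56,.19,.31,.09,.14); a=(P[:,:2]-c)@u;b=(P[:,:2]-c)@w
for lo in range(-110,-10,10):
    m=(a*1000>=lo)&(a*1000<lo+10)&(abs(b)<.03)
    if m.sum()>3: print(lo,m.sum(),'z',np.median(P[m,2]*1000).round(1))
s=cv2.imread('pics/side5.png');cv2.imwrite('pics/c5.png',cv2.resize(s[220:320,220:340],(600,500),interpolation=cv2.INTER_CUBIC))
```

```text
t 20.2 grasp [0.4945 0.2464 0.1261] psi 0.154 q1,q6 [0.37 1.79] open 0.031 F [ 0.6 -0.1 -0.4] 
 now-frame [ 0.1 -0.9 -0.9] turned-frame [ 0.2 -0.9 -0.9] turn [ 0.006  0.002 -0.003]
-30 20 z 112.9
-20 82 z 107.0
```

View pics/c5.png

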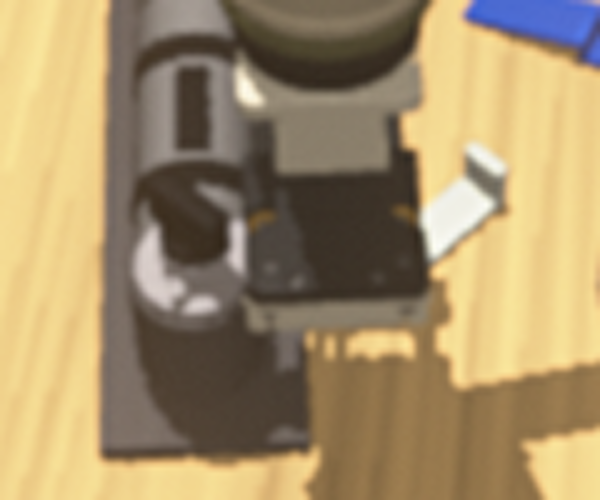

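Call:
{"method": "apply_moves", "body": {
  "series": [
    [[-4, 0, -0.5], [0, 0, 0]],
    [[-5, 0, 0], [0, 0, 0]],
    [[-5, 0, 0], [0, 0, 0]],
    [[-5, 0, 0], [0, 0, 0]],
    [[-5, 0, 0], [0, 0, 0]],
    [[0, 0, 0], [0, 0, 0]]
  ]
}}

```text
t: 20.75
tool_pos: [0.4695, 0.2438, 0.2938]
orientation: [3.126, 0.242, -0.003]
force: [-0.5, -0.2, -1.4]
opening: 0.0305
gripper_force: 40.0
```

Call:
{"method": "apply_moves", "body": {
  "series": [
    [[-5, 0, 0], [0, 0, 0]],
    [[-8, 0, 0], [0, 0, 0]],
    [[-8, 0, 0], [0, 0, 0]],
    [[-8, 0, 0], [0, 0, 0]],
    [[-8, 0, 0], [0, 0, 0]],
    [[0, 0, 0], [0, 0, 0]]
  ]
}}

```text
t: 21.25
tool_pos: [0.4326, 0.238, 0.2938]
orientation: [3.126, 0.242, -0.004]
force: [-0.3, 0.1, -0.8]
opening: 0.0306
gripper_force: 40.0
```

Run:
```python
from h import *
go(.42,-.30,.22,.157);shot('side','side6')
s=cv2.imread('pics/side6.png');cv2.imwrite('pics/c6.png',cv2.resize(s[220:340,220:380],(640,480),interpolation=cv2.INTER_CUBIC))
```

```text
t 21.25 grasp [0.4322 0.237  0.1268] psi 0.155 q1,q6 [0.4  1.82] open 0.0306 F [-0.3  0.1 -0.8] 
 now-frame [-95.1 529.2 -89.9] turned-frame [-96.  528.4 -93.2] turn [ 0.006  0.003 -0.002]
```

View pics/c6.png

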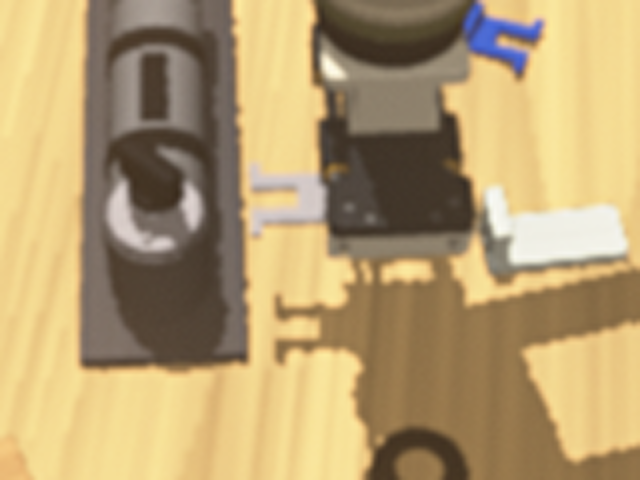

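Call:
{"method": "apply_moves", "body": {
  "series": [
    [[0, 0, -25], [0, 0, 0]],
    [[0, 0, -25], [0, 0, 0]],
    [[0, 0, -25], [0, 0, 0]],
    [[-3.6, 30, 0], [0, 0, 0]],
    [[-3.6, 30, 0], [0, 0, 0]],
    [[-3.6, 30, 0], [0, 0, 0]],
    [[-3.6, 30, 0], [0, 0, 0]],
    [[-3.6, 30, 0], [0, 0, 0]],
    [[-3.6, 30, 0], [0, 0, 0]],
    [[-3.6, 30, 0], [0, 0, 0]],
    [[-3.6, 30, 0], [0, 0, 0]]
  ]
}}

```text
t: 22.22
tool_pos: [0.4425, -0.0045, 0.3707]
orientation: [3.126, 0.242, -0.001]
force: [0.9, -0.1, -1.5]
opening: 0.0306
gripper_force: 40.0
```

Call:
{"method": "apply_moves", "body": {
  "series": [
    [[-3, 30, 0], [0, 0, 0]],
    [[-3, 30, 0], [0, 0, 0]],
    [[-3, 30, 0], [0, 0, 0]],
    [[-3, 30, 0], [0, 0, 0]],
    [[-3, 30, 0], [0, 0, 0]],
    [[-3, 30, 0], [0, 0, 0]],
    [[-3, 30, 0], [0, 0, 0]],
    [[-3, 20, 0], [0, 0, 0]],
    [[0, 0, 0], [0, 0, 0]],
    [[0, 0, 0], [0, 0, 0]]
  ]
}}

```text
t: 23.05
tool_pos: [0.4541, -0.2349, 0.3716]
orientation: [3.127, 0.238, -0.003]
force: [-0.1, 0.4, -1.2]
opening: 0.0311
gripper_force: 40.0
```

Run:
```python
from h import *
go(.455,-.235,.028,.157);print(robot.read_state()['gripper_force'])
```

```text
t 23.05 grasp [ 0.4539 -0.2358  0.2046] psi 0.152 q1,q6 [-0.58  0.84] open 0.0311 F [-0.1  0.4 -1.2] 
 now-frame [  1.6  -1.5 176.6] turned-frame [  1.2  -0.6 176.6] turn [ 0.005  0.002 -0.005]
39.966827630996704
```

Call:
{"method": "apply_moves", "body": {
  "series": [
    [[0, 0, 30], [0, 0, 0]],
    [[0, 0, 30], [0, 0, 0]],
    [[0, 0, 30], [0, 0, 0]],
    [[0, 0, 30], [0, 0, 0]],
    [[0, 0, 25], [0, 0, 0]],
    [[0, 0, 18], [0, 0, 0]],
    [[0, 0, 12], [0, 0, 0]],
    [[0, 0, 0], [0, 0, 0]],
    [[0, 0, 0], [0, 0, 0]]
  ]
}}

```text
t: 23.8
tool_pos: [0.4542, -0.2343, 0.1968]
orientation: [3.127, 0.243, -0.003]
force: [0.4, -0.7, -0.4]
opening: 0.0309
gripper_force: 40.0
```

Call:
{"method": "apply_moves", "body": {
  "series": [
    [[0, 0, 0], [0, 0, 0]],
    [[0, 0, 0], [0, 0, 0]],
    [[0, 0, 0], [0, 0, 0]],
    [[0, 0, 0], [0, 0, 0]],
    [[0, 0, -15], [0, 0, 0]],
    [[0, 0, -30], [0, 0, 0]],
    [[0, 0, -35], [0, 0, 0]],
    [[0, 0, -40], [0, 0, 0]],
    [[0, 0, -40], [0, 0, 0]]
  ],
  "claw": 0.52
}}

```text
t: 24.55
tool_pos: [0.4537, -0.2338, 0.3585]
orientation: [3.127, 0.241, -0.003]
force: [1.1, -0.9, 0.1]
opening: 0.0486
gripper_force: 0.0
```

Call:
{"method": "apply_moves", "body": {
  "series": [
    [[0, -35, 0], [0, 0, 0]],
    [[0, -35, 0], [0, 0, 0]],
    [[0, -35, 0], [0, 0, 0]],
    [[0, -35, 0], [0, 0, 0]],
    [[0, -35, 0], [0, 0, 0]],
    [[0, -35, 0], [0, 0, 0]],
    [[0, -35, 0], [0, 0, 0]],
    [[0, -35, 0], [0, 0, 0]],
    [[0, 0, 0], [0, 0, 0]]
  ],
  "claw": 1
}}

```text
t: 25.3
tool_pos: [0.4102, 0.0471, 0.3558]
orientation: [3.128, 0.249, -0.001]
force: [-0.7, -0.3, -0.4]
opening: 0.0924
gripper_force: 0.0
```

Run:
```python
from h import *
go(.394,.35,.1,.157)
shot('top','top7');shot('side','side7');C=clouds('7')
for n in C:
  for k,b in dict(ring=(.33,.46,.28,.42,.011,.03),stop=(.38,.52,.1,.22,.005,.05),up=(.38,.52,.1,.22,.018,.05),tray=(.385,.6,-.46,-.18,.014,.06)).items():
    P=box(C[n],*b)
    if len(P)>4: print(n,k,*rect(P))
```

```text
t 25.3 grasp [0.4101 0.0466 0.1888] psi 0.159 q1,q6 [-0.01  1.4 ] open 0.0924 F [-0.7 -0.3 -0.4] 
 now-frame [  32.2 -302.5   87.7] turned-frame [  31.5 -302.2   88.8] turn [0.003 0.001 0.002]
top ring [array([405.2, 371.7]), array([101.6,  53.4]), np.float64(62.8)] 93 [11.2 13.  15.3]
top stop [array([450.8, 162.6]), array([112.6, 134.7]), np.float64(88.9)] 129 [ 5.2  8.5 15.1]
top tray [array([ 466.4, -299.8]), array([137.7, 264.6]), np.float64(11.5)] 638 [15.  39.4 53.6]
side ring [array([394.5, 353.1]), array([47.7, 47.7]), np.float64(12.4)] 55 [11.1 12.3 16.8]
side stop [array([470., 170.]), array([122.7,  64.6]), np.float64(19.0)] 277 [ 5.5  8.9 29.8]
side up [array([426.7, 132.6]), array([ 9.4, 23.9]), np.float64(56.5)] 48 [20.4 28.9 32.9]
side tray [array([ 514. , -338.3]), array([ 90.7, 278.4]), np.float64(18.0)] 432 [15.1 36.6 50.7]
```

View pics/side7.png

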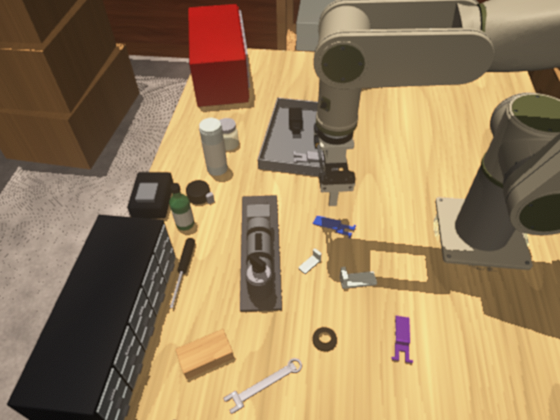

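Call:
{"method": "apply_moves", "body": {
  "series": [
    [[3.2, -30.3, 0], [0, 0, 0]],
    [[3.2, -30.3, 0], [0, 0, 0]],
    [[3.2, -30.3, 0], [0, 0, 0]],
    [[3.2, -30.3, 0], [0, 0, 0]],
    [[3.2, -30.3, 0], [0, 0, 0]],
    [[3.2, -30.3, 0], [0, 0, 0]],
    [[3.2, -30.3, 0], [0, 0, 0]],
    [[3.2, -30.3, 0], [0, 0, 0]],
    [[3.2, -30.3, 0], [0, 0, 0]],
    [[3.2, -30.3, 0], [0, 0, 0]],
    [[0, 0, 40], [0, 0, 0]],
    [[0, 0, 30], [0, 0, 0]]
  ]
}}

```text
t: 26.4
tool_pos: [0.3978, 0.3472, 0.2837]
orientation: [3.128, 0.243, 0.003]
force: [-0.4, -0.8, -2.0]
opening: 0.0934
gripper_force: 0.0
```

Run:
```python
from h import *
go(.394,.351,.025,.157)
```

```text
t 26.4 grasp [0.3982 0.3466 0.1167] psi 0.155 q1,q6 [0.62 2.04] open 0.0934 F [-0.4 -0.8 -2. ] 
 now-frame [-3.7 -5.3 91.7] turned-frame [-3.5 -5.  91.7] turn [ 0.004 -0.002 -0.002]
```

Call:
{"method": "apply_moves", "body": {
  "series": [
    [[-3, -3, 20], [0, 0, 0]],
    [[0, 0, 20], [0, 0, 0]],
    [[0, 0, 15], [0, 0, 0]],
    [[0, 0, 10], [0, 0, 0]],
    [[0, 0, 0], [0, 0, 0]],
    [[0, 0, 0], [0, 0, 0]]
  ]
}}

```text
t: 26.9
tool_pos: [0.3934, 0.3479, 0.2185]
orientation: [3.126, 0.239, -0.003]
force: [-0.3, 0.2, 0.4]
opening: 0.0932
gripper_force: 0.0
```

Run:
```python
from h import *
go(.394,.351,.025,.157)
```

```text
t 26.9 grasp [0.3932 0.3469 0.0515] psi 0.153 q1,q6 [0.63 2.05] open 0.0932 F [-0.3  0.2  0.4] 
 now-frame [ 1.5 -4.1 26.4] turned-frame [ 1.5 -4.  26.5] turn [ 0.006  0.003 -0.004]
```

Call:
{"method": "apply_moves", "body": {
  "series": [
    [[1, -3.5, 8], [0, 0, 0]],
    [[0, 0, 10], [0, 0, 0]],
    [[0, 0, 8], [0, 0, 0]],
    [[0, 0, 0], [0, 0, 0]],
    [[0, 0, 0], [0, 0, 0]]
  ]
}}

```text
t: 27.32
tool_pos: [0.3926, 0.3519, 0.1915]
orientation: [3.126, 0.242, -0.005]
force: [-0.5, -1.2, 0.6]
opening: 0.093
gripper_force: 0.0
```

Call:
{"method": "apply_moves", "body": {
  "series": [
    [[0, 0, 0], [0, 0, 0]],
    [[0, 0, 0], [0, 0, 0]],
    [[0, 0, 0], [0, 0, 0]],
    [[0, 0, 0], [0, 0, 0]],
    [[0, 0, 0], [0, 0, 0]],
    [[0, 0, 0], [0, 0, 0]],
    [[0, 0, 0], [0, 0, 0]],
    [[0, 0, 0], [0, 0, 0]],
    [[0, 0, 0], [0, 0, 0]]
  ],
  "claw": 0,
  "newtons": 25
}}

```text
t: 28.07
tool_pos: [0.3931, 0.3521, 0.1926]
orientation: [3.127, 0.242, -0.002]
force: [0.2, -0.3, 1.9]
opening: 0.054
gripper_force: 25.0
```

Call:
{"method": "apply_moves", "body": {
  "series": [
    [[0, 0, -15], [0, 0, 0]],
    [[0, 0, -30], [0, 0, 0]],
    [[0, 0, -30], [0, 0, 0]],
    [[0, 0, -30], [0, 0, 0]],
    [[0, 0, -30], [0, 0, 0]],
    [[0, 0, 0], [0, 0, 0]]
  ]
}}

```text
t: 28.57
tool_pos: [0.3948, 0.3542, 0.3346]
orientation: [3.132, 0.242, 0.011]
force: [0.9, 0.2, -0.1]
opening: 0.0538
gripper_force: 25.0
```

Run:
```python
from h import *
go(.43,-.40,.16,.157);print(robot.read_state()['gripper_force'])
```

```text
t 28.57 grasp [0.396  0.3542 0.1676] psi 0.154 q1,q6 [0.64 2.05] open 0.0538 F [ 0.9  0.2 -0.1] 
 now-frame [-82.5 750.5   7.5] turned-frame [-84.3 750.3   7.6] turn [ 0.001 -0.007 -0.003]
24.998087882995605
```

Run:
```python
from h import *
shot('top','top8')
I=np.stack([cv2.imread(f'pics/top{i}.png') for i in(0,1,2,3,4,7,8)])
m=np.median(I,0).astype(np.uint8)
g=cv2.convertScaleAbs(m,alpha=1.5,beta=15)
cv2.imwrite('pics/med.png',cv2.resize(g,(800,600),interpolation=cv2.INTER_CUBIC))
t=cv2.imread('pics/top0.png');print('ring',t[249,189],t[256,181],'pack',t[190,292],'wood',t[256,189],'tray',t[220,400],'barrel',t[195,245],'tape',t[135,311])
```

```text
ring [29 39 44] [48 67 79] pack [41 44 46] wood [ 89 132 155] tray [107 108 109] barrel [45 46 51] tape [42 46 49]
```

View pics/med.png

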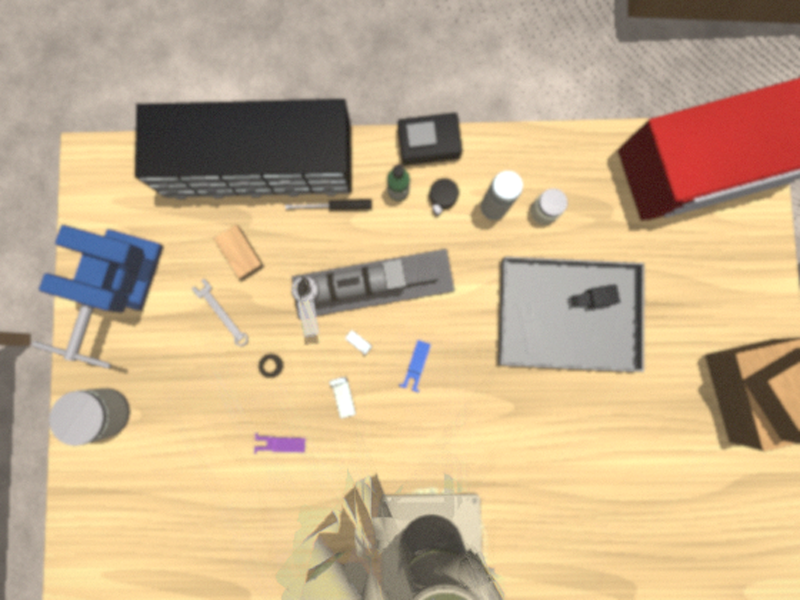

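Call:
{"method": "apply_moves", "body": {
  "series": [
    [[-3.4, 25, 0], [0, 0, 0]],
    [[-3.4, 33, 0], [0, 0, 0]],
    [[-3.4, 33, 0], [0, 0, 0]],
    [[-3.4, 33, 0], [0, 0, 0]],
    [[-3.4, 33, 0], [0, 0, 0]],
    [[-3.4, 33, 0], [0, 0, 0]],
    [[-3.4, 33, 0], [0, 0, 0]],
    [[-3.4, 33, 0], [0, 0, 0]],
    [[-3.4, 33, 0], [0, 0, 0]],
    [[-3.4, 33, 0], [0, 0, 0]],
    [[-3.4, 33, 0], [0, 0, 0]],
    [[-3.4, 33, 0], [0, 0, 0]]
  ]
}}

```text
t: 29.62
tool_pos: [0.4118, -0.0382, 0.3282]
orientation: [3.127, 0.242, -0.005]
force: [-0.1, 0.5, -1.9]
opening: 0.0539
gripper_force: 25.0
```

Call:
{"method": "apply_moves", "body": {
  "series": [
    [[-3.7, 33, 0], [0, 0, 0]],
    [[-3.7, 33, 0], [0, 0, 0]],
    [[-3.7, 33, 0], [0, 0, 0]],
    [[-3.7, 33, 0], [0, 0, 0]],
    [[-3.7, 33, 0], [0, 0, 0]],
    [[-3.7, 33, 0], [0, 0, 0]],
    [[-3.7, 33, 0], [0, 0, 0]],
    [[-3.7, 33, 0], [0, 0, 0]],
    [[-3.7, 33, 0], [0, 0, 0]],
    [[-3.7, 33, 0], [0, 0, 0]],
    [[-3.7, 20, 0], [0, 0, 0]],
    [[0, 0, 0], [0, 0, 0]]
  ]
}}

```text
t: 30.62
tool_pos: [0.425, -0.3921, 0.3297]
orientation: [3.127, 0.237, -0.005]
force: [0.2, 0.3, -0.7]
opening: 0.0539
gripper_force: 25.0
```

Run:
```python
from h import *
go(.43,-.40,.033,.157);print(robot.read_state()['gripper_force'])
```

```text
t 30.62 grasp [ 0.4245 -0.393   0.1627] psi 0.151 q1,q6 [-0.83  0.59] open 0.0539 F [ 0.2  0.3 -0.7] 
 now-frame [  4.8   7.1 129.7] turned-frame [  4.3   7.8 129.7] turn [ 0.005  0.004 -0.006]
24.997775852680206
```

Down, release, up, then over to the stop.

Call:
{"method": "apply_moves", "body": {
  "series": [
    [[4, 2, 30], [0, 0, 0]],
    [[0, 0, 30], [0, 0, 0]],
    [[0, 0, 30], [0, 0, 0]],
    [[0, 0, 20], [0, 0, 0]],
    [[0, 0, 12], [0, 0, 0]],
    [[0, 0, 6], [0, 0, 0]],
    [[0, 0, 0], [0, 0, 0]],
    [[0, 0, 0], [0, 0, 0]]
  ]
}}

```text
t: 31.28
tool_pos: [0.4306, -0.3909, 0.2044]
orientation: [3.126, 0.242, -0.002]
force: [0.1, -0.2, -0.8]
opening: 0.0539
gripper_force: 25.0
```

Call:
{"method": "apply_moves", "body": {
  "series": [
    [[0, 0, 0], [0, 0, 0]],
    [[0, 0, 0], [0, 0, 0]],
    [[0, 0, 0], [0, 0, 0]],
    [[0, 0, 0], [0, 0, 0]],
    [[0, 0, -15], [0, 0, 0]],
    [[0, 0, -30], [0, 0, 0]],
    [[0, 0, -35], [0, 0, 0]],
    [[0, 0, -40], [0, 0, 0]],
    [[0, 0, -40], [0, 0, 0]]
  ],
  "claw": 0.72
}}

```text
t: 32.03
tool_pos: [0.4301, -0.3896, 0.3652]
orientation: [3.127, 0.242, -0.003]
force: [0.7, -1.0, -0.4]
opening: 0.0669
gripper_force: 0.0
```

Run:
```python
from h import *
shot('side','side9');C=world('side',np.load('pics/side9.npy')).reshape(-1,3)
for k,b in dict(stop=(.405,.52,.1,.21,.005,.05),up=(.405,.48,.1,.22,.018,.05)).items(): print(k,*rect(box(C,*b)))
a=np.radians(53)
# up end is local -x; foot centre (.441,.154), upright (.4265,.132)
go(.441,.154,.17,np.radians(53));go(.441,.154,.17,np.radians(-127))
```

```text
stop [array([471.4, 163. ]), array([122.4,  56.4]), np.float64(22.2)] 265 [ 5.3  8.4 30.4]
up [array([426.9, 133.6]), array([ 9.3, 25.4]), np.float64(53.3)] 49 [18.5 29.9 31.9]
t 32.08 grasp [ 0.4329 -0.3937  0.2088] psi 0.154 q1,q6 [-0.82  0.59] open 0.0668 F [ 2.3 -3.   6.3] 
 now-frame [  92.  -540.5   30.7] turned-frame [ 442.3 -323.2   38.8] turn [ 0.017  0.001 -0.771]
t 32.08 grasp [ 0.4329 -0.3937  0.2088] psi 0.154 q1,q6 [-0.82  0.59] open 0.0668 F [ 2.3 -3.   6.3] 
 now-frame [  92.  -540.5   30.7] turned-frame [-442.3  323.2   38.8] turn [ 2.000e-03 -2.100e-02  2.371e+00]
```

Call:
{"method": "apply_moves", "body": {
  "series": [
    [[4.5, -25, 0], [0, 0, 0]],
    [[4.5, -31, 0], [0, 0, 0]],
    [[4.5, -31, 0], [0, 0, 0]],
    [[4.5, -31, 0], [0, 0, 0]],
    [[4.5, -31, 0], [0, 0, 0]],
    [[4.5, -31, 0], [0, 0, 0]],
    [[4.5, -31, 0], [0, 0, 0]],
    [[4.5, -31, 0], [0, 0, 0]],
    [[4.5, -31, 0], [0, 0, 0]],
    [[4.5, -31, 0], [0, 0, 0]],
    [[4.5, -31, 0], [0, 0, 0]],
    [[4.5, -31, 0], [0, 0, 0]]
  ],
  "claw": 0.6
}}

```text
t: 33.08
tool_pos: [0.4272, -0.0186, 0.3619]
orientation: [3.126, 0.241, -0.0]
force: [-0.5, 0.4, 0.8]
opening: 0.0559
gripper_force: 0.0
```

Call:
{"method": "apply_moves", "body": {
  "series": [
    [[4.8, -32, 0], [0, 0, 0]],
    [[4.8, -32, 0], [0, 0, 0]],
    [[4.8, -32, 0], [0, 0, 0]],
    [[4.8, -32, 0], [0, 0, 0]],
    [[4.8, -32, 0], [0, 0, 0]],
    [[0, 0, 0], [0, 0, -0.11]],
    [[0, 0, 0], [0, 0, -0.11]],
    [[0, 0, 0], [0, 0, -0.11]],
    [[0, 0, 0], [0, 0, -0.11]],
    [[0, 0, 0], [0, 0, -0.11]],
    [[0, 0, 0], [0, 0, -0.11]],
    [[0, 0, 0], [0, 0, -0.11]]
  ]
}}

```text
t: 34.08
tool_pos: [0.4266, 0.1417, 0.3608]
orientation: [2.804, 1.406, -0.005]
force: [0.3, 0.2, 0.1]
opening: 0.0558
gripper_force: 0.0
```

Run:
```python
from h import *
go(.4296,.1388,.025,.925)
shot('top','top10');C=world('top',np.load('pics/top10.npy')).reshape(-1,3)
for k,b in dict(tray=(.39,.50,-.46,-.34,.01,.06),).items(): print(k,*rect(box(C,*b)))
```

```text
t 34.08 grasp [0.4266 0.1408 0.1938] psi 0.93 q1,q6 [0.21 0.85] open 0.0558 F [0.3 0.2 0.1] 
 now-frame [  1.    3.1 168.8] turned-frame [  0.2   3.6 168.8] turn [0.003 0.005 0.005]
tray [array([ 447.4, -402.3]), array([116.4, 102.1]), np.float64(11.2)] 226 [10.5 14.4 19.6]
```

Call:
{"method": "apply_moves", "body": {
  "series": [
    [[0.5, 3.3, 30], [0, 0, 0]],
    [[0, 0, 35], [0, 0, 0]],
    [[0, 0, 35], [0, 0, 0]],
    [[0, 0, 30], [0, 0, 0]],
    [[0, 0, 20], [0, 0, 0]],
    [[0, 0, 12], [0, 0, 0]],
    [[0, 0, 6], [0, 0, 0]],
    [[0, 0, 0], [0, 0, 0]],
    [[0, 0, 0], [0, 0, 0]]
  ]
}}

```text
t: 34.88
tool_pos: [0.4297, 0.1392, 0.1932]
orientation: [2.809, 1.397, -0.005]
force: [0.3, -0.0, 1.3]
opening: 0.0558
gripper_force: 0.0
```

Call:
{"method": "apply_moves", "body": {
  "series": [
    [[0, 0, 0], [0, 0, 0]],
    [[0, 0, 0], [0, 0, 0]],
    [[0, 0, 0], [0, 0, 0]],
    [[0, 0, 0], [0, 0, 0]],
    [[0, 0, 0], [0, 0, 0]],
    [[0, 0, 0], [0, 0, 0]],
    [[0, 0, 0], [0, 0, 0]],
    [[0, 0, 0], [0, 0, 0]]
  ],
  "claw": 0,
  "newtons": 30
}}

```text
t: 35.55
tool_pos: [0.4296, 0.1392, 0.193]
orientation: [2.808, 1.399, -0.005]
force: [-1.2, -0.1, 5.1]
opening: 0.024
gripper_force: 29.4
```

Call:
{"method": "apply_moves", "body": {
  "series": [
    [[0, 0, -15], [0, 0, 0]],
    [[0, 0, -30], [0, 0, 0]],
    [[0, 0, -30], [0, 0, 0]],
    [[0, 0, -30], [0, 0, 0]],
    [[0, 0, -35], [0, 0, 0]],
    [[0, 0, 0], [0, 0, 0]]
  ]
}}

```text
t: 36.05
tool_pos: [0.4315, 0.1404, 0.3397]
orientation: [2.806, 1.398, 0.01]
force: [0.9, -0.2, -0.5]
opening: 0.0237
gripper_force: 29.5
```

Run:
```python
from h import *
go(.44,-.31,.18,.925)
```

```text
t 36.05 grasp [0.433  0.1398 0.1728] psi 0.924 q1,q6 [0.2  0.85] open 0.0237 F [ 0.9 -0.2 -0.5] 
 now-frame [-354.8  276.6   -5.6] turned-frame [-355.   276.3   -7.2] turn [ 0.009 -0.002 -0.001]
```

Call:
{"method": "apply_moves", "body": {
  "series": [
    [[-20, 15.5, 0], [0, 0, 0]],
    [[-26, 20, 0], [0, 0, 0]],
    [[-26, 20, 0], [0, 0, 0]],
    [[-26, 20, 0], [0, 0, 0]],
    [[-26, 20, 0], [0, 0, 0]],
    [[-26, 20, 0], [0, 0, 0]],
    [[-26, 20, 0], [0, 0, 0]],
    [[-26, 20, 0], [0, 0, 0]],
    [[-26, 20, 0], [0, 0, 0]],
    [[-26, 20, 0], [0, 0, 0]],
    [[-26, 20, 0], [0, 0, 0]],
    [[-26, 20, 0], [0, 0, 0]]
  ]
}}

```text
t: 37.05
tool_pos: [0.4327, -0.2478, 0.3342]
orientation: [2.808, 1.399, -0.006]
force: [0.1, -0.1, -1.1]
opening: 0.0239
gripper_force: 29.5
```

Call:
{"method": "apply_moves", "body": {
  "series": [
    [[-26, 20, 0], [0, 0, 0]],
    [[-26, 20, 0], [0, 0, 0]],
    [[-2, 2.5, 0], [0, 0, 0]],
    [[0, 0, 0], [0, 0, 0]],
    [[0, 0, 0], [0, 0, 0]]
  ]
}}

```text
t: 37.47
tool_pos: [0.4344, -0.3145, 0.3344]
orientation: [2.81, 1.398, -0.006]
force: [-0.5, 0.4, -0.6]
opening: 0.0237
gripper_force: 29.5
```

Run:
```python
from h import *
go(.438,-.315,.032,.925)
```

```text
t 37.47 grasp [ 0.434  -0.3152  0.1674] psi 0.924 q1,q6 [-0.72 -0.07] open 0.0237 F [-0.5  0.4 -0.6] 
 now-frame [  3.2   2.9 135.4] turned-frame [  2.6   3.  135.4] turn [ 0.001  0.005 -0.001]
```

Call:
{"method": "apply_moves", "body": {
  "series": [
    [[2, 2, 30], [0, 0, 0]],
    [[0, 0, 30], [0, 0, 0]],
    [[0, 0, 30], [0, 0, 0]],
    [[0, 0, 25], [0, 0, 0]],
    [[0, 0, 13], [0, 0, 0]],
    [[0, 0, 6], [0, 0, 0]],
    [[0, 0, 0], [0, 0, 0]],
    [[0, 0, 0], [0, 0, 0]]
  ]
}}

```text
t: 38.13
tool_pos: [0.4378, -0.3151, 0.2024]
orientation: [2.806, 1.399, -0.005]
force: [-0.6, 0.1, -1.0]
opening: 0.0238
gripper_force: 29.5
```

Call:
{"method": "apply_moves", "body": {
  "series": [
    [[0, 0, 0], [0, 0, 0]],
    [[0, 0, 0], [0, 0, 0]],
    [[0, 0, 0], [0, 0, 0]],
    [[0, 0, 0], [0, 0, 0]],
    [[0, 0, -15], [0, 0, 0]],
    [[0, 0, -30], [0, 0, 0]],
    [[0, 0, -35], [0, 0, 0]],
    [[0, 0, -40], [0, 0, 0]],
    [[0, 0, -40], [0, 0, 0]],
    [[0, 0, -40], [0, 0, 0]]
  ],
  "claw": 0.42
}}

```text
t: 38.97
tool_pos: [0.4371, -0.3138, 0.4034]
orientation: [2.808, 1.398, -0.005]
force: [0.6, -0.1, -0.6]
opening: 0.0391
gripper_force: 0.0
```

Call:
{"method": "apply_moves", "body": {
  "series": [
    [[30, 0, 0], [0, 0, 0]],
    [[30, 0, 0], [0, 0, 0]],
    [[30, 0, 0], [0, 0, 0]],
    [[30, 0, 0], [0, 0, 0]],
    [[30, 0, 0], [0, 0, 0]],
    [[30, 0, 0], [0, 0, 0]],
    [[30, 0, 0], [0, 0, 0]],
    [[30, 0, 0], [0, 0, 0]],
    [[0, 0, 0], [0, 0, 0]],
    [[0, 0, 0], [0, 0, 0]],
    [[0, 0, 0], [0, 0, 0]]
  ]
}}

```text
t: 39.88
tool_pos: [0.5818, -0.1227, 0.3999]
orientation: [2.807, 1.399, -0.006]
force: [-0.4, -0.4, -0.3]
opening: 0.039
gripper_force: 0.0
```

Run:
```python
from h import *
a,_=shot('top','top11');b,_=shot('side','side11');print(robot.read_state()['tool_pos'])
A=cv2.resize(a[165:275,310:460],(600,440),interpolation=cv2.INTER_CUBIC);cv2.imwrite('pics/c11.png',A)
B=cv2.resize(b[60:380,120:440],(600,600));cv2.imwrite('pics/c12.png',B)
```

```text
[ 0.58152808 -0.12347869  0.39999446]
```

View pics/c11.png

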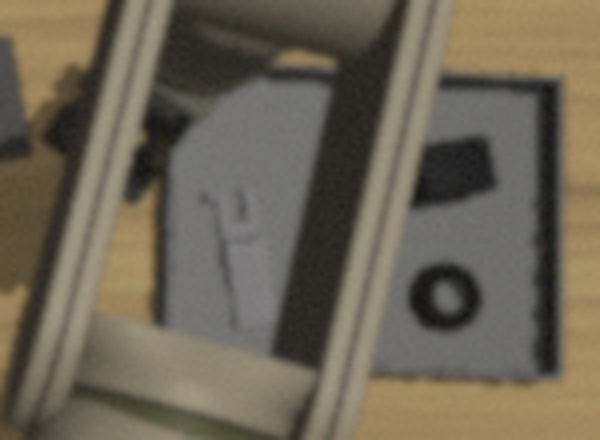

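View pics/c12.png

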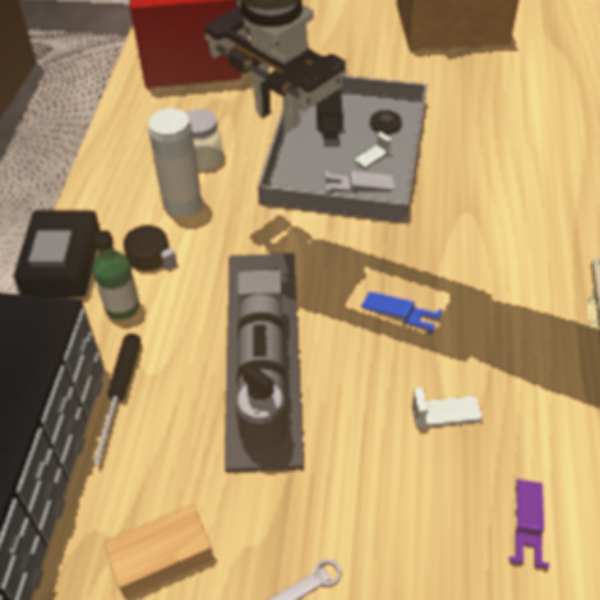

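The pack, blade, ring and stop all lie in the tray, the knob bar is still turned to slack, and everything else is where it started. Handing in.

```bash
python3 -c "
from plant import robot
print(robot.close_job())"
```

```text
the job is handed in; nothing more can be done
None
```

I handed the job in after about 40 s of robot time: the pack came out first, then the knob was unscrewed to about 3.9 rad, then the blade was drawn off, and the pack, blade, small stop and the only ring on the bench (54 mm and near black, against the collar's listed 50 mm grey) lie in the tray, with no verdict returned.

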